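# Set the bottling hall's spring balance with dead weights and put the spares away

### The job

Set the spring balance for the bottle check: stand weights upright in its pan, adding or taking off whichever are needed, until the pointer rests between the two prongs of the brass fork on the column, without moving the fork. Leave that load on the pan and put every weight you do not need away in the white block, fully home in the hole of the graded row that matches its diameter. Leave everything else on the bench where it is.

Things in the scene. Friction and masses are not known exactly. Their poses are not given: they have to be found in the camera images.
- pan (a joint): how far the balance's pan has sunk on its spring, in m: 0 empty (top), grows downward, stop at 0.095. The spring is linear, 168 N/m: about 7.0 mm for every 120 g of weights. The pan moves straight down and does not tip; it settles within about a second.
- pan_mid (a point): centre of the upper face of the balance's square aluminium pan (180 x 180 mm outside, rim 4 mm thick and 10 mm high, inside 172 x 172 mm). z up, x and y along the pan's sides. Empty it stands 145 mm above the bench; it sinks with the load. The balance's grey base (170 x 170 x 22 mm, with a 50 mm wide foot reaching out under the column to 187 mm from the centre) stands below it; its column, 176 mm high above the bench, stands 158 mm from the pan's centre on the pan's +y side.
- pointer_tip (a point): tip of the thin dark pointer (2 mm thick) that sticks out 86 mm from the rim of the pan's +y side past the column and sinks with the pan
- target_mid (a point): middle of the gap between the two brass prongs of the target fork on the column; the prongs lie one above the other with a 14 mm gap, facing along the balance's +x. The fork is already set and stiff, not to be moved; the height of pointer_tip above target_mid is how much further the pan has to sink
- rack_hole0 (a point): centre of the mouth (top face, 42 mm above the bench) of the block's hole number 0, for the 26 mm weight: bore 29 mm, 30 mm deep, bevelled edge. The block is white plastic, 406 mm long along the row (y axis of this point), 86 mm wide (x), 42 mm high; seven round blind holes in one graded row, smallest (this one) at -y
- rack_hole1 (a point): centre of the mouth (top face, 42 mm above the bench) of the block's hole number 1, for the 32 mm weight: bore 35 mm, 30 mm deep, bevelled edge
- rack_hole2 (a point): centre of the mouth (top face, 42 mm above the bench) of the block's hole number 2, for the 38 mm weight: bore 41 mm, 30 mm deep, bevelled edge
- rack_hole3 (a point): centre of the mouth (top face, 42 mm above the bench) of the block's hole number 3, for the 44 mm weight: bore 47 mm, 30 mm deep, bevelled edge
- rack_hole4 (a point): centre of the mouth (top face, 42 mm above the bench) of the block's hole number 4, for the 50 mm weight: bore 53 mm, 30 mm deep, bevelled edge
- rack_hole5 (a point): centre of the mouth (top face, 42 mm above the bench) of the block's hole number 5, for the 56 mm weight: bore 59 mm, 30 mm deep, bevelled edge
- rack_hole6 (a point): centre of the mouth (top face, 42 mm above the bench) of the block's hole number 6, for the 62 mm weight: bore 65 mm, 30 mm deep, bevelled edge
- w26_mid (a point): centre (half-way up, on the axis) of an upright weight 78 mm tall: steel drum 26 mm in diameter and 27 mm high, above it a round black handle 20 mm in diameter up to the top; about 120 g, true mass within 8 percent; z along its axis, upward. always there, standing on the black mat (2 mm thick) at the start
- w32_mid (a point): centre (half-way up, on the axis) of an upright weight 78 mm tall: steel drum 32 mm in diameter and 36 mm high, above it a round black handle 20 mm in diameter up to the top; about 240 g, true mass within 8 percent; z along its axis, upward. always there, standing on the black mat (2 mm thick) at the start
- w38_mid (a point): centre (half-way up, on the axis) of an upright weight 78 mm tall: steel drum 38 mm in diameter and 39 mm high, above it a round black handle 20 mm in diameter up to the top; about 360 g, true mass within 8 percent; z along its axis, upward. not always there, standing on the black mat (2 mm thick) at the start
- w44_mid (a point): centre (half-way up, on the axis) of an upright weight 78 mm tall: steel drum 44 mm in diameter and 39 mm high, above it a round black handle 20 mm in diameter up to the top; about 480 g, true mass within 8 percent; z along its axis, upward. always there, standing on the black mat (2 mm thick) at the start
- w50_mid (a point): centre (half-way up, on the axis) of an upright weight 78 mm tall: steel drum 50 mm in diameter and 38 mm high, above it a round black handle 20 mm in diameter up to the top; about 600 g, true mass within 1 percent; z along its axis, upward. always there, standing on the pan at the start
- w56_mid (a point): centre (half-way up, on the axis) of an upright weight 78 mm tall: steel drum 56 mm in diameter and 36 mm high, above it a round black handle 20 mm in diameter up to the top; about 720 g, true mass within 8 percent; z along its axis, upward. not always there, standing on the black mat (2 mm thick) at the start
- w62_mid (a point): centre (half-way up, on the axis) of an upright weight 78 mm tall: steel drum 62 mm in diameter and 35 mm high, above it a round black handle 20 mm in diameter up to the top; about 840 g, true mass within 8 percent; z along its axis, upward. not always there, standing on the black mat (2 mm thick) at the start
- label_roll: bystander, to be left alone: roll of labels lying near the middle, 64 mm diameter, 55 mm high; origin at its underside
- jar: bystander, to be left alone: glass jar 66 mm diameter, 75 mm high, near the middle; origin at its underside
- bottle_a: bystander, to be left alone: full amber bottle 72 mm diameter, 220 mm high, at the left, near the robot; origin at its underside
- bottle_b: bystander, to be left alone: full amber bottle 72 mm diameter, 220 mm high, at the right; origin at its underside
- jug: bystander, to be left alone: steel beaker 84 mm diameter, 100 mm high, beyond the block; origin at its underside
- wrench: bystander, to be left alone: wrench lying flat beyond the block; origin at its underside

How it is judged:
At the end, for the whole second after the job is handed in: the pointer rests within 6 mm of the middle of the fork's gap with the pan still, and every weight present is either standing upright in the pan or upright and fully down (within 5 mm or so of the bottom, within 6 mm of the axis) in the hole of its own diameter in the block (z of pointer_tip in the frame of target_mid between -0.006 and 0.006 m and velocity of joint pan between -0.01 and 0.01 m/s and ((x of w26_mid in the frame of pan_mid between -0.088 and 0.088 m and y of w26_mid in the frame of pan_mid between -0.088 and 0.088 m and z of w26_mid in the frame of pan_mid between 0.032 and 0.046 m and angle between w26_mid's own z axis and vertical below 0.15 rad) or (horizontal distance between w26_mid and rack_hole0 below 0.006 m and angle between w26_mid's own z axis and vertical below 0.12 rad and z of w26_mid in the frame of rack_hole0 between 0.003 and 0.0145 m)) and ((x of w32_mid in the frame of pan_mid between -0.088 and 0.088 m and y of w32_mid in the frame of pan_mid between -0.088 and 0.088 m and z of w32_mid in the frame of pan_mid between 0.032 and 0.046 m and angle between w32_mid's own z axis and vertical below 0.15 rad) or (horizontal distance between w32_mid and rack_hole1 below 0.006 m and angle between w32_mid's own z axis and vertical below 0.12 rad and z of w32_mid in the frame of rack_hole1 between 0.003 and 0.0145 m)) and ((x of w38_mid in the frame of pan_mid between -0.088 and 0.088 m and y of w38_mid in the frame of pan_mid between -0.088 and 0.088 m and z of w38_mid in the frame of pan_mid between 0.032 and 0.046 m and angle between w38_mid's own z axis and vertical below 0.15 rad) or (horizontal distance between w38_mid and rack_hole2 below 0.006 m and angle between w38_mid's own z axis and vertical below 0.12 rad and z of w38_mid in the frame of rack_hole2 between 0.003 and 0.0145 m)) and ((x of w44_mid in the frame of pan_mid between -0.088 and 0.088 m and y of w44_mid in the frame of pan_mid between -0.088 and 0.088 m and z of w44_mid in the frame of pan_mid between 0.032 and 0.046 m and angle between w44_mid's own z axis and vertical below 0.15 rad) or (horizontal distance between w44_mid and rack_hole3 below 0.006 m and angle between w44_mid's own z axis and vertical below 0.12 rad and z of w44_mid in the frame of rack_hole3 between 0.003 and 0.0145 m)) and ((x of w50_mid in the frame of pan_mid between -0.088 and 0.088 m and y of w50_mid in the frame of pan_mid between -0.088 and 0.088 m and z of w50_mid in the frame of pan_mid between 0.032 and 0.046 m and angle between w50_mid's own z axis and vertical below 0.15 rad) or (horizontal distance between w50_mid and rack_hole4 below 0.006 m and angle between w50_mid's own z axis and vertical below 0.12 rad and z of w50_mid in the frame of rack_hole4 between 0.003 and 0.0145 m)) and ((x of w56_mid in the frame of pan_mid between -0.088 and 0.088 m and y of w56_mid in the frame of pan_mid between -0.088 and 0.088 m and z of w56_mid in the frame of pan_mid between 0.032 and 0.046 m and angle between w56_mid's own z axis and vertical below 0.15 rad) or (horizontal distance between w56_mid and rack_hole5 below 0.006 m and angle between w56_mid's own z axis and vertical below 0.12 rad and z of w56_mid in the frame of rack_hole5 between 0.003 and 0.0145 m)) and ((x of w62_mid in the frame of pan_mid between -0.088 and 0.088 m and y of w62_mid in the frame of pan_mid between -0.088 and 0.088 m and z of w62_mid in the frame of pan_mid between 0.032 and 0.046 m and angle between w62_mid's own z axis and vertical below 0.15 rad) or (horizontal distance between w62_mid and rack_hole6 below 0.006 m and angle between w62_mid's own z axis and vertical below 0.12 rad and z of w62_mid in the frame of rack_hole6 between 0.003 and 0.0145 m))); the robot touches nothing.
It fails at once if a bystander (label roll, jar, bottles, beaker, wrench) is knocked over or shoved more than 40 mm (distance of any of label_roll, jar, bottle_a, bottle_b, jug, wrench from where it was at the start of the episode above 0.04 m or angle between any of label_roll, jar, bottle_a, bottle_b, jug's own z axis and vertical above 0.5 rad).
It fails at once if the target fork is shifted by more than 4 mm (distance of target_mid from where it was at the start of the episode above 0.004 m).
Of w38, w56, w62 only 2 to 3 are there at a start; the rules pass over those that are not, and their reading is None.
At some moment in a run one of w38, w44, w56, w62 may be knocked a few centimetres aside while the robot is not near it.
It also fails if it takes over 210 s, if anything falls off the work surface, if the arm or the gripper's body presses on something with over 40 N, if the wrist force passes 120 N, or if a joint passes its speed limit or range.

### The arm

A 6-joint arm with a two-finger parallel gripper is mounted at the origin on the work surface. World frame = base frame: x ahead of the robot, y to its left, z up, the work surface at z = 0. Lengths are in m, angles in rad, forces in N, time in s.
With the tool pointing down it reaches from about 0.325 to 0.75 m from the base axis. Payload 7.6 kg.
Tool frame: the origin (TCP) lies at the very end of the fingers, on their centre line; the grasp point (between the pads) lies 19 mm behind it; x points along the fingers, y is the direction in which the jaws open and shut, and the axes are right-handed (so a half turn about x gives the same grasp; the last joint's range is limited). The gripper opens to 85 mm and grips with 20 to 120 N. Pads are 22 mm wide; open, the fingers measure 114 mm over their backs; the gripper's body (76 mm by 85 mm) begins 54 mm behind the grasp point. The pads swing forward as they close: fully open they stand 13 mm farther back than shut.
Start: joints at [1.211, 0.052, 1.401, -0, 1.689, -0.07], TCP at [0.15, 0.503, 0.231] pointing down, gripper open.
Joint ranges: [-2.9, 2.9], [-0.91, 2.17], [0.12, 2.37], [-1.06, 4.2], [0.26, 2.73], [-2.93, 2.93]. Speed limits (rad/s): [2.57, 2.57, 3.01, 3.14, 3.14, 3.14].

### API

Orientations are given as a 3x3 rotation matrix whose columns are the frame's x, y, z axes.
In Python, from station import env, cams gives the robot as it stands.
- The arm moves only by the shell command python3 -m pendant 'ROWS' [FORCE]. ROWS is JSON, one flat list of numbers, 7 for each row, row after row: the finger opening in cm, from 0 to 8.54, then the shift along the tool's x, y, z in cm, then the turn, a rotation vector about the tool's x, y, z in degrees. A call has 1 to 20 rows; each row shifts and turns the commanded pose from where the row before left it, along the tool's axes as they then stand; what a row does not reach is not made up. A row lasts 1/12 s, in which the tool goes at most 41.7 mm and 7.16 degrees, less where a joint would pass 70% of its speed; a pose out of reach is approached as far as the arm can. A call with a gripper value outside its range is refused whole. The fingers move at their own pace and stop on an object; FORCE is the grip in N (left out, the last holds). Time passes only in rows, so rows that do not move let the fingers close. It gives the time, the measured TCP pose, the force and the opening at its end, in the units of the state.
- env.state(): the state, without advancing time (a new reading comes with each control period).
- cams.capture(name): name is "scene" or "top" or "wrist"; returns the picture (400x640x3 uint8, blue, green, red); there is no depth.
- cams.camera_params(name): a dict with "K" (3x3 intrinsics, pixels), "cam_to_world" (4x4, takes a point from camera to world coordinates). Camera axes: x right, y up, looking along -z (the intrinsics and any distortion apply to the point x, -y, -z); pixel columns grow to the right and rows downward; lengths in m; the calibration is good to about 2 mm. A picture is of the moment at which its call begins: read the wrist's pose just before it. camera_params takes no time and is no camera call; for the wrist camera it gives the pose at the moment of the call.
- env.sign_off(): hands the job in, once; it reports no verdict.
The state is a dict: "clock": time; "qpos": joint angles; "qvel": joint speeds; "joint_torque": joint torques, N m; "eef_pos": TCP position; "eef_rot": TCP orientation; "contact_force": force on the tool from outside, world axes, zero at the start; "torque": the same for the moment, N m; "width": opening from 0.0 (shut) to 1.0 (fully open).
Only numpy, scipy, OpenCV 4.12 (cv2) and the standard library are available. Lean on these libraries where they do the work, as an engineer would, in place of code of your own. Each camera call takes 0.05 s, during which the arm holds its last target. There are 200 camera calls.

## Working session

There is one attempt and no reset: what is moved stays moved. The work goes in short steps, Python scripts to look and compute and a shell command to move; the robot and the scene stay as the last step left them, time stands still between calls to the robot, and variables do not carry over. Pictures are saved under pics/ and viewed, about 12 in all and at most 16, crops included, and the job is handed in when it is done.

```bash
ls; mkdir -p pics
python3 - <<'E'
from station import env,cams
import cv2,numpy as np
s=env.state(); print(s)
for n in("scene","top"):
    cv2.imwrite(f"pics/{n}0.png",cams.capture(n)); p=cams.camera_params(n); print(n,{k:np.round(v,4).tolist() if not isinstance(v,str) else v for k,v in p.items()})
E
```

```text
pics
{'clock': 0.0, 'qpos': array([ 1.21065197e+00,  5.28492350e-02,  1.40175683e+00,  2.67791622e-05,
        1.68856933e+00, -7.03321907e-02]), 'qvel': array([ 6.60756377e-04,  5.99621637e-04,  6.27020942e-04, -7.07009013e-04,
        1.16293615e-03,  5.86457203e-05]), 'joint_torque': array([ 2.83376573e-05, -3.81657457e+01, -3.60195279e+01, -2.26129941e-06,
        6.04824294e-03,  7.62300516e-06]), 'eef_pos': array([0.14991099, 0.50282736, 0.23044968]), 'eef_rot': array([[-5.82659891e-04,  2.85768770e-01,  9.58298425e-01],
       [-1.47182895e-03,  9.58297304e-01, -2.85769331e-01],
       [-9.99998747e-01, -1.57695769e-03, -1.37758655e-04]]), 'contact_force': array([ 0.34118354, -0.43196113, -0.11342238]), 'torque': array([ 0.02844987,  0.04079916, -0.02302278]), 'width': 0.9988006337556823}
scene {'K': [[464.593, 0.0, 318.83], [0.0, 464.593, 193.5105], [0.0, 0.0, 1.0]], 'cam_to_world': [[0.2764, -0.7992, 0.5337, 1.3071], [0.961, 0.2255, -0.16, -0.2061], [0.0075, 0.5571, 0.8304, 1.2627], [0.0, 0.0, 0.0, 1.0]]}
top {'K': [[391.0263, 0.0, 310.2308], [0.0, 391.0263, 198.2445], [0.0, 0.0, 1.0]], 'cam_to_world': [[0.0161, 0.9973, -0.0723, 0.4765], [-0.9998, 0.0155, -0.0091, -0.0137], [-0.0079, 0.0724, 0.9973, 1.5764], [0.0, 0.0, 0.0, 1.0]]}
```

View pics/scene0.png

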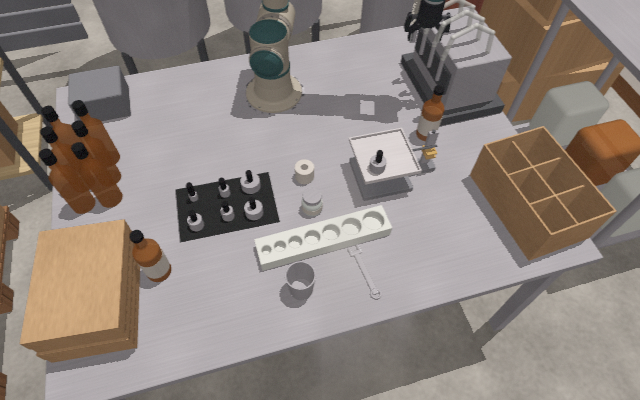

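View pics/top0.png

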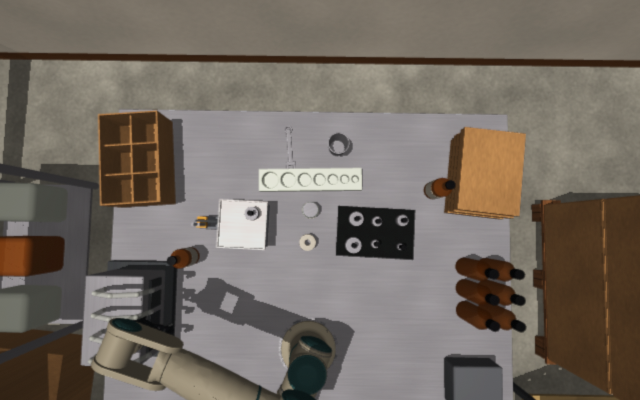

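The scene shows the balance at the robot's left (scene ~385,155) with one weight on it. Six weights stand on the black mat (scene ~225,205; top ~375,232), and the rack's big holes are at +y (top 310,180). I'll zoom in on the fork and the mat.

Run:
```python
import cv2,numpy as np
a=cv2.imread("pics/scene0.png");b=cv2.imread("pics/top0.png")
c1=cv2.resize(a[120:200,340:450],None,fx=4,fy=4,interpolation=2)[:, :400]
c1=cv2.resize(a[120:195,345:445],(400,300),interpolation=2)
c2=cv2.resize(a[165:240,175:275],(400,300),interpolation=2)
c3=cv2.resize(b[190:265,185:285],(400,300),interpolation=2)
c4=cv2.resize(b[195:270,325:425],(400,300),interpolation=2)
cv2.imwrite("pics/c.png",np.vstack([np.hstack([c1,c2]),np.hstack([c3,c4])]))
```

```text
(no output)
```

View pics/c.png

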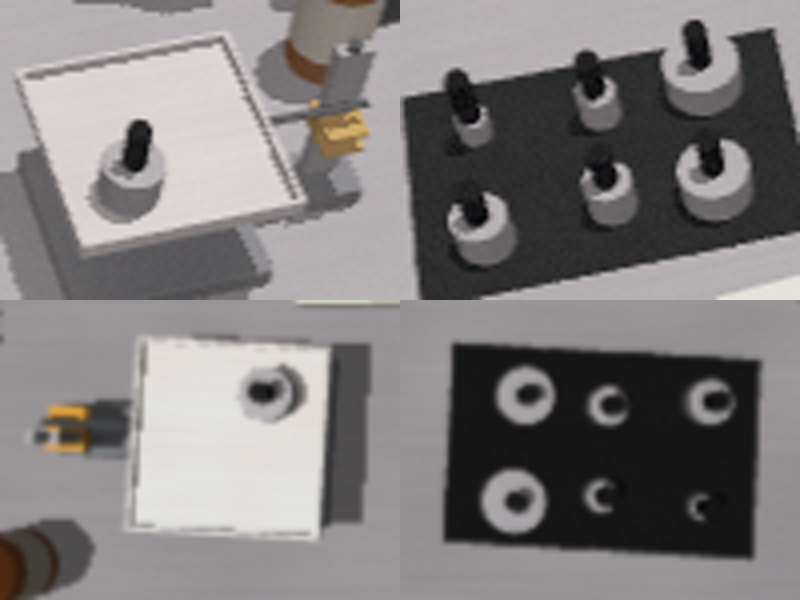

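```bash
cat > h.py <<'E'
import numpy as np,cv2
from station import env,cams
def ray(P,u,v):
    K=np.array(P["K"]);T=np.array(P["cam_to_world"])
    d=np.array([(u-K[0,2])/K[0,0],-(v-K[1,2])/K[1,1],-1.]);return T[:3,3],T[:3,:3]@d
def onz(P,u,v,z):
    o,d=ray(P,u,v);return o+d*(z-o[2])/d[2]
def proj(P,X):
    K=np.array(P["K"]);T=np.array(P["cam_to_world"]);c=T[:3,:3].T@(np.array(X)-T[:3,3]);return K[0,0]*c[0]/-c[2]+K[0,2],K[1,1]*-c[1]/-c[2]+K[1,2]
def tri(L):
    A=np.zeros((3,3));b=np.zeros(3)
    for o,d in L:
        d=d/np.linalg.norm(d);M=np.eye(3)-np.outer(d,d);A+=M;b+=M@o
    return np.linalg.solve(A,b)
E
python3 - <<'E'
from h import *
P=cams.camera_params("top")
for n,u,v,z in [("62",353.5,245,.037),("56",356.2,218.7,.038),("44",402.2,220,.041),("38",376.7,221,.041),("32",375.5,243.7,.038),("26",400.5,246.2,.029),("pan",242.2,224.5,.12),("w50",252,213,.15),("h6",269,180,.042),("h0",355,179.5,.042),("roll",308,242,.055),("jar",311,210,.075),("bota",182,258,.2)]:
    print(n,onz(P,u,v,z).round(3))
S=cams.camera_params("scene")
im=cams.capture("wrist");W=cams.camera_params("wrist");s=env.state()
print({k:np.round(v,3).tolist() for k,v in W.items()})
T=np.eye(4);T[:3,:3]=s["eef_rot"];T[:3,3]=s["eef_pos"];print("cam in tcp",(np.linalg.inv(T)@W["cam_to_world"]).round(3).tolist())
cv2.imwrite("pics/w0.png",im)
E
```

```text
62 [ 0.407 -0.172  0.037]
56 [ 0.51  -0.181  0.038]
44 [ 0.508 -0.361  0.041]
38 [ 0.502 -0.261  0.041]
32 [ 0.414 -0.258  0.038]
26 [ 0.405 -0.357  0.029]
pan [0.48  0.251 0.12 ]
w50 [0.523 0.211 0.15 ]
h6 [0.657 0.164 0.042]
h0 [ 0.665 -0.175  0.042]
roll [0.417 0.006 0.055]
jar [ 0.54  -0.004  0.075]
bota [0.36  0.444 0.2  ]
{'K': [[283.602, 0.0, 317.132], [0.0, 283.602, 198.828], [0.0, 0.0, 1.0]], 'cam_to_world': [[0.285, -0.922, -0.262, 0.084], [0.959, 0.274, 0.079, 0.524], [-0.001, -0.273, 0.962, 0.374], [0.0, 0.0, 0.0, 1.0]]}
cam in tcp [[-0.0, 0.273, -0.962, -0.143], [1.0, -0.001, -0.001, 0.001], [-0.001, -0.962, -0.273, -0.069], [0.0, 0.0, 0.0, 1.0]]
```

View pics/w0.png

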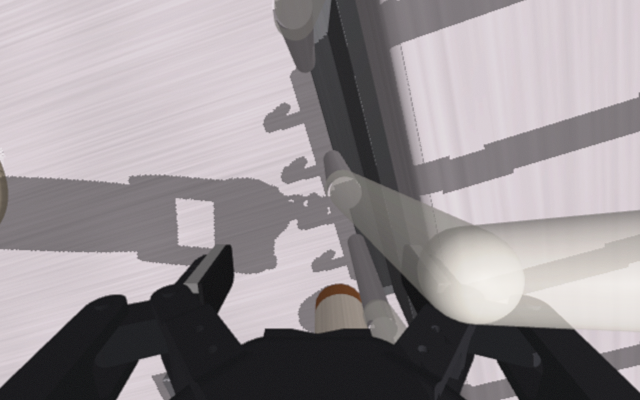

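The wrist image shows only the shelf and bottle a, not the balance. I'll align the tool with the world axes and move so the wrist camera looks obliquely at the fork.

```bash
python3 -m pendant '[8.5,-3.5,0,0,-5.5,0,0, 8.5,-3.5,0,0,-5.5,0,0, 8.5,-3.5,0,0,-5.6,0,0, 8.5,0,-1.5,3.8,0,0,0, 8.5,0,-1.5,3.8,0,0,0, 8.5,0,-1.5,3.8,0,0,0, 8.5,0,-1.5,3.8,0,0,0, 8.5,0,-1.5,3.8,0,0,0, 8.5,0,-1.5,3.8,0,0,0, 8.5,0,0,0,0,-7,0, 8.5,0,0,0,0,-7,0, 8.5,0,0,0,0,-7,0, 8.5,0,0,0,0,-7,0, 8.5,0,0,0,0,0,0, 8.5,0,0,0,0,0,0, 8.5,0,0,0,0,0,0]' 60
python3 - <<'E'
from h import *
im=cams.capture("wrist");W=cams.camera_params("wrist")
np.save("w1.npy",W["cam_to_world"]);cv2.imwrite("pics/w1.png",im);print(np.round(W["cam_to_world"],3))
E
```

```text
clock: 1.48
eef_pos: [0.378, 0.4133, 0.3367]
eef_rot: [[0.468, 0.0, 0.884], [0.001, 1.0, -0.0], [-0.884, 0.001, 0.468]]
contact_force: [0.6, -0.3, -0.2]
width: 0.996
[[-0.    -0.722 -0.692  0.251]
 [ 1.     0.001 -0.001  0.415]
 [ 0.001 -0.692  0.722  0.431]
 [ 0.     0.     0.     1.   ]]
```

View pics/w1.png

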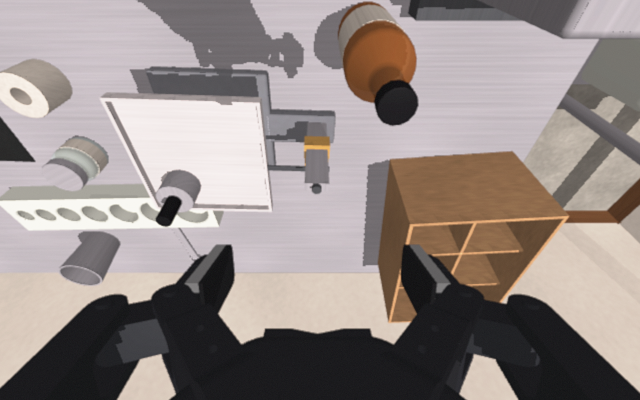

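The pan, the pointer and the column (317,160) are visible from behind, but the column hides the fork prongs. I'll look from the -y/+x side instead.

```bash
python3 -m pendant '[8.5,0,0,0,0,7,0, 8.5,0,0,0,0,7,0, 8.5,0,0,0,0,7,0, 8.5,0,0,0,0,7,0, 8.5,0,-2,4.1,0,0,0, 8.5,0,-2,4.1,0,0,0, 8.5,0,-2,4.1,0,0,0, 8.5,0,-2,4.1,0,0,0, 8.5,0,0,0,-7,0,0, 8.5,0,0,0,-7,0,0, 8.5,0,0,0,-7,0,0, 8.5,0,0,0,-7,0,0, 8.5,0,0,0,-7,0,0, 8.5,0,0,0,-7,0,0, 8.5,0,0,0,-7,0,0, 8.5,0,0,0,-7,0,0, 8.5,0,0,0,-7,0,0, 8.5,0,0,0,-7,0,0, 8.5,0,0,0,-7,0,0, 8.5,0,0,0,-7,0,0]'
python3 -m pendant '[8.5,2,0,0,-6,-7,0, 8.5,2,0,0,0,-7,0, 8.5,2,0,0,0,-7,0, 8.5,2,0,0,0,-7,0, 8.5,2,0,0,0,-7,0, 8.5,0,0,0,0,0,0, 8.5,0,0,0,0,0,0, 8.5,0,0,0,0,0,0]'
python3 - <<'E'
from h import *
im=cams.capture("wrist");W=cams.camera_params("wrist")
np.save("w2.npy",W["cam_to_world"]);cv2.imwrite("pics/w2.png",im);print(np.round(W["cam_to_world"],3))
E
```

```text
clock: 3.2
eef_pos: [0.5289, 0.3394, 0.3365]
eef_rot: [[-0.001, -0.995, 0.1], [0.001, 0.1, 0.995], [-1.0, 0.001, 0.001]]
contact_force: [0.4, 0.4, 0.6]
width: 0.999
clock: 3.87
eef_pos: [0.53, 0.3617, 0.2429]
eef_rot: [[0.019, -1.0, 0.016], [0.55, 0.024, 0.835], [-0.835, -0.007, 0.55]]
contact_force: [-1.1, 0.4, 1.2]
width: 0.992
[[-1.    -0.008 -0.022  0.527]
 [ 0.022 -0.652 -0.758  0.227]
 [-0.008 -0.759  0.652  0.325]
 [ 0.     0.     0.     1.   ]]
```

View pics/w2.png

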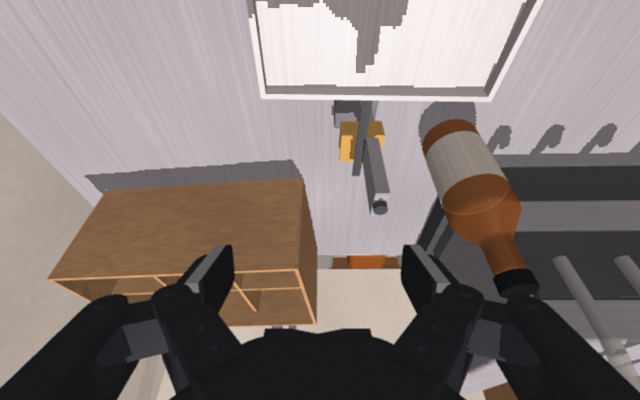

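The fork (345,140), the pointer (360,140) and the column (378,180) are all visible. Zooming in on these, together with the scene view.

Run:
```python
import cv2,numpy as np
a=cv2.imread("pics/scene0.png");b=cv2.imread("pics/w2.png")
c1=cv2.resize(b[90:215,320:400],(384,600),interpolation=2)
c2=cv2.resize(a[125:175,408:442],(408,600),interpolation=2)
cv2.imwrite("pics/d.png",np.hstack([c1,c2]))
```

```text
(no output)
```

View pics/d.png

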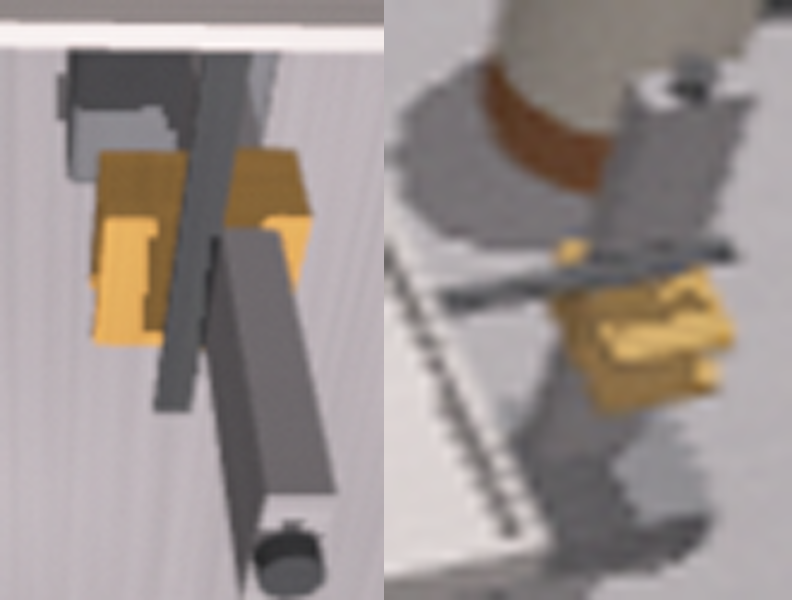

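Run:
```python
from h import *
W=cams.camera_params("wrist");S=cams.camera_params("scene")
w=lambda x,y:(320+x/4.8,90+y/4.8); s=lambda x,y:(408+(x-384)/12,125+y/12)
for n,a,b in [("tip",w(172,410),s(737,253)),("A top",w(102,218),s(600,325)),("B bottom",w(97,150),s(606,412)),("C topfar(+x+y)",w(95,345),s(735,330)),("column top -y+x",w(265,493),s(625,95))]:
    L=[ray(W,*a),ray(S,*b)];X=tri(L);print(n,X.round(4),"res px",np.round(np.array(proj(W,X))-a,1),np.round(np.array(proj(S,X))-b,1))
for x in(.47,.48,.49,.5):print(x,proj(S,(x,.42,.12)),proj(W,(x,.42,.12)))
```

```text
tip [0.4941 0.4335 0.1137] res px [-0.9 -1.7] [ 0.3 -0.5]
A top [0.5101 0.3851 0.1148] res px [0.2 0.8] [-0.2  0.2]
B bottom [0.509  0.397  0.0733] res px [-0.1 -0.2] [ 0.1 -0.1]
C topfar(+x+y) [0.5096 0.4288 0.0994] res px [-0.3 -0.7] [ 0.1 -0.2]
column top -y+x [0.4876 0.388  0.1811] res px [0.1 0.2] [-0.   0.1]
0.47 (np.float64(431.2013332396327), np.float64(139.59081724445574)) (np.float64(381.1382410959751), np.float64(168.1349973163122))
0.48 (np.float64(432.46528917144826), np.float64(141.88898070189725)) (np.float64(370.9107580680554), np.float64(168.23883527385036))
0.49 (np.float64(433.7383291933998), np.float64(144.20366113075303)) (np.float64(360.69940458889647), np.float64(168.3425094707257))
0.5 (np.float64(435.02055159012735), np.float64(146.53503723517107)) (np.float64(350.5041425322033), np.float64(168.44602029402833))
```

```bash
python3 -m pendant '[8.5,0,0,0,0,7,0, 8.5,0,0,0,0,7,0, 8.5,0,0,0,0,7,0, 8.5,0,0,0,0,6,0, 8.5,0,0,0,0,6.4,0, 8.5,-0.7,0,0,6.8,0,0, 8.5,-0.7,0,0,6.8,0,0, 8.5,-0.7,0,0,6.8,0,0, 8.5,-0.7,0,0,6.8,0,0, 8.5,-0.7,0,0,6.8,0,0, 8.5,-0.7,0,0,6.8,0,0, 8.5,-0.7,0,0,6.8,0,0, 8.5,-0.7,0,0,6.8,0,0, 8.5,-0.7,0,0,6.8,0,0, 8.5,-0.7,0,0,6.8,0,0, 8.5,-0.7,0,0,6.8,0,0, 8.5,-0.7,0,0,6.8,0,0, 8.5,-0.7,0,0,7,0,0]'
python3 -m pendant '[4.5,0,-3.95,-0.4,0,0,0, 4.5,0,-3.95,-0.4,0,0,0, 4.5,0,-3.95,-0.4,0,0,0, 4.5,0,-3.95,-0.4,0,0,0, 4.5,0,-3.95,-0.4,0,0,0, 4.5,0,-3.95,-0.4,0,0,0, 4.5,0,-3.95,-0.4,0,0,0, 4.5,0,-3.95,-0.4,0,0,0, 4.5,0,-3.95,-0.4,0,0,0, 4.5,0,-3.95,-0.4,0,0,0, 4.5,0,-3.95,-0.4,0,0,0, 4.5,0,-3.95,-0.4,0,0,0, 4.5,0,-3.95,-0.4,0,0,0, 4.5,0,-3.95,-0.4,0,0,0, 4.5,0,-3.95,-0.4,0,0,0, 4.5,0,-3.95,-0.4,0,0,0, 4.5,0,0,0,0,0,0, 4.5,0,0,0,0,0,0, 4.5,0,0,0,0,0,0]'
python3 - <<'E'
from h import *
im=cams.capture("wrist");W=cams.camera_params("wrist")
np.save("w3.npy",W["cam_to_world"]);cv2.imwrite("pics/w3.png",im)
P=cams.camera_params("top");b=cams.capture("top");cv2.imwrite("pics/t3.png",b)
print(env.state()["eef_pos"])
E
```

```text
clock: 5.42
eef_pos: [0.5284, 0.3628, 0.3347]
eef_rot: [[0.009, 0.005, 1.0], [0.002, 1.0, -0.005], [-1.0, 0.002, 0.009]]
contact_force: [-0.4, -0.5, 0.4]
width: 0.995
clock: 7.0
eef_pos: [0.4656, -0.27, 0.3327]
eef_rot: [[0.006, -0.001, 1.0], [-0.002, 1.0, 0.001], [-1.0, -0.002, 0.006]]
contact_force: [-0.0, 0.0, 0.6]
width: 0.53
[ 0.46556197 -0.26914722  0.33208422]
```

View pics/w3.png

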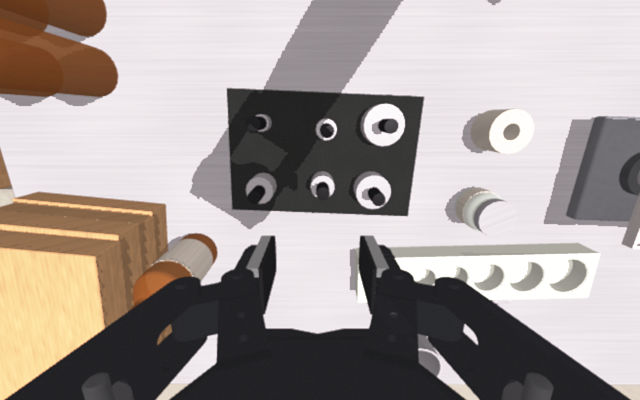

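The wrist picture shows six weights on the mat: top row 26, 32 and 62 at (261,123), (326,129) and (384,125); bottom row 44, 38 and 56 at (260,189), (322,186) and (373,190). I'll move right over w38 for a close look.

```bash
cat >> h.py <<'E'
def hough(im,P,X,r,n=1,tol=.02):
    "circle of radius r (m) nearest the predicted centre X; returns world centre at X's height"
    u,v=proj(P,X);T=np.array(P["cam_to_world"]);d=-(T[:3,:3].T@(np.array(X)-T[:3,3]))[2];R=P["K"][0][0]*r/d
    m=int(R+P["K"][0][0]*tol/d)+4;x0,y0=max(int(u)-m,0),max(int(v)-m,0);k=4
    g=cv2.resize(cv2.cvtColor(im,cv2.COLOR_BGR2GRAY)[y0:int(v)+m,x0:int(u)+m],None,fx=k,fy=k,interpolation=cv2.INTER_CUBIC)
    c=cv2.HoughCircles(cv2.GaussianBlur(g,(5,5),1.5),cv2.HOUGH_GRADIENT,1,20,param1=80,param2=12,minRadius=int(R*k*.92),maxRadius=int(R*k*1.09))
    out=[]
    for a,b,q in (c[0][:n] if c is not None else []):
        uu,vv=(a+.5)/k-.5+x0,(b+.5)/k-.5+y0
        out.append((onz(P,uu,vv,X[2]),(uu,vv),q/k/R))
    return out
Wt={26:(.027,.357),32:(.036,0),38:(.039,0),44:(.039,0),50:(.038,0),56:(.036,0),62:(.035,0)}
E
python3 - <<'E'
from h import *
im=cv2.imread("pics/w3.png");W=cams.camera_params("wrist")
for n,p in {62:(.407,-.172),56:(.51,-.181),44:(.508,-.361),38:(.502,-.261),32:(.414,-.258),26:(.405,-.357)}.items():
    z=.002+Wt[n][0]; print(n,[(a.round(4)[:2],np.round(b,1),round(c,2)) for a,b,c in hough(im,W,(*p,z),n/2000,2)],np.round(proj(W,(*p,z)),1))
E
python3 -m pendant '[4.5,3.6,0.15,0.7,0,0,0, 4.5,3.6,0.15,0.7,0,0,0, 4.5,3.6,0.15,0.7,0,0,0, 4.5,3.6,0.2,0.7,0,0,0, 4.5,3.6,0.2,0.7,0,0,0, 4.5,0,0,0,0,0,0, 4.5,0,0,0,0,0,0, 4.5,0,0,0,0,0,0]'
python3 - <<'E'
from h import *
im=cams.capture("wrist");W=cams.camera_params("wrist");s=env.state()["eef_pos"]
print(s,[(a.round(4)[:2],np.round(b,1),round(c,2)) for a,b,c in hough(im,W,(.502,-.261,.041),.019,3)])
for a,b,c in hough(im,W,(.502,-.261,.041),.019,1): cv2.circle(im,tuple(int(round(i)) for i in b),2,(0,0,255),-1)
u,v=proj(W,(s[0],s[1],.08));print("tcp axis at handle top",u,v);cv2.circle(im,(int(u),int(v)),2,(0,255,0),-1)
cv2.imwrite("pics/w4.png",cv2.resize(im[120:300,230:410],(720,600),interpolation=2))
E
```

```text
62 [(array([ 0.4058, -0.1706]), array([382.5, 123.5], dtype=float32), np.float64(1.06))] [381.5 124.3]
56 [(array([ 0.51  , -0.1781]), array([373.5, 191.2], dtype=float32), np.float64(0.97)), (array([ 0.5039, -0.184 ]), array([370. , 187.5], dtype=float32), np.float64(0.96))] [371.7 191.2]
44 [(array([ 0.5006, -0.3536]), array([262.5, 185.5], dtype=float32), np.float64(0.98)), (array([ 0.5079, -0.3595]), array([259., 190.], dtype=float32), np.float64(1.01))] [258.  190.1]
38 [(array([ 0.5022, -0.2597]), array([322.2, 186.8], dtype=float32), np.float64(0.99)), (array([ 0.4942, -0.2606]), array([321.8, 181.8], dtype=float32), np.float64(0.93))] [321.4 186.6]
32 [(array([ 0.4137, -0.2548]), array([326. , 128.8], dtype=float32), np.float64(1.01))] [323.9 129. ]
26 [(array([ 0.4052, -0.351 ]), array([262.5, 122.5], dtype=float32), np.float64(1.03))] [258.6 122.3]
clock: 7.77
eef_pos: [0.5016, -0.2617, 0.1539]
eef_rot: [[0.007, -0.002, 1.0], [-0.002, 1.0, 0.002], [-1.0, -0.002, 0.007]]
contact_force: [-0.1, -1.0, 1.9]
width: 0.523
[ 0.50174965 -0.26215112  0.15449813] [(array([ 0.5025, -0.2613]), array([316.8, 194.2], dtype=float32), np.float64(1.0)), (array([ 0.4964, -0.2613]), array([316.8, 188. ], dtype=float32), np.float64(0.96))]
tcp axis at handle top 315.5132997035509 206.33096811782414
```

View pics/w4.png

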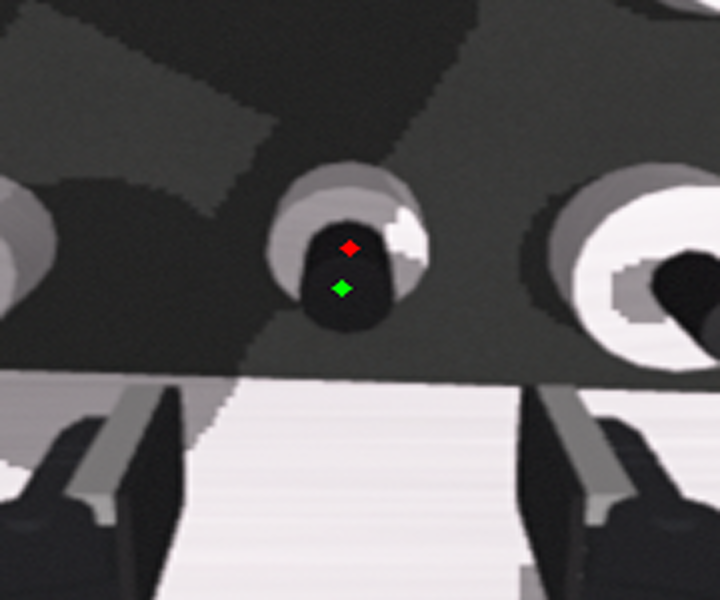

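The drum circle (316.8,194) agrees with the tool axis to within 1 mm, and w38 matches the size predicted. I'll grasp it and carry it above the pan.

```bash
python3 -m pendant '[4.5,3.6,0.05,0.05,0,0,0, 4.5,3.6,0.05,0.05,0,0,0, 4.5,3.5,0,0,0,0,0, 4.5,0,0,0,0,0,0, 0,0,0,0,0,0,0, 0,0,0,0,0,0,0, 0,0,0,0,0,0,0, 0,0,0,0,0,0,0, 0,0,0,0,0,0,0, 0,0,0,0,0,0,0, 0,-1,0,0,0,0,0, 0,-3,0,0,0,0,0, 0,-4,0,0,0,0,0, 0,-4,0,0,0,0,0, 0,-4,0,0,0,0,0, 0,-4,0,0,0,0,0, 0,-3,0,0,0,0,0, 0,0,0,0,0,0,0, 0,0,0,0,0,0,0]' 60
python3 -m pendant '[0,0,2,-0.1,0,0,0, 0,0,3.8,-0.4,0,0,0, 0,0,3.8,-0.4,0,0,0, 0,0,3.8,-0.4,0,0,0, 0,0,3.8,-0.4,0,0,0, 0,0,3.8,-0.4,0,0,0, 0,0,3.8,-0.4,0,0,0, 0,0,3.8,-0.4,0,0,0, 0,0,3.8,-0.4,0,0,0, 0,0,3.8,-0.4,0,0,0, 0,0,3.8,-0.4,0,0,0, 0,0,3.8,-0.4,0,0,0, 0,0,3.8,-0.2,0,0,0, 0,0,2.4,0,0,0,0, 0,0,0,0,0,0,0, 0,0,0,0,0,0,0, 0,0,0,0,0,0,0]'
python3 - <<'E'
from h import *
im=cams.capture("wrist");cv2.imwrite("pics/w5.png",im);cv2.imwrite("pics/t5.png",cams.capture("top"));W=cams.camera_params("wrist")
for z in(.11,.15):print(z,proj(W,(.48,.251,z)))
E
```

```text
clock: 9.4
eef_pos: [0.5014, -0.2609, 0.2769]
eef_rot: [[0.009, -0.001, 1.0], [-0.002, 1.0, 0.001], [-1.0, -0.002, 0.009]]
contact_force: [0.3, 0.1, -5.2]
width: 0.218
clock: 10.82
eef_pos: [0.4531, 0.2386, 0.2723]
eef_rot: [[0.001, -0.001, 1.0], [-0.001, 1.0, 0.001], [-1.0, -0.001, 0.001]]
contact_force: [0.1, -0.4, -3.3]
width: 0.216
0.11 (np.float64(327.17613746891783), np.float64(205.370453721367))
0.15 (np.float64(328.55569500128587), np.float64(217.38070576130403))
```

View pics/w5.png

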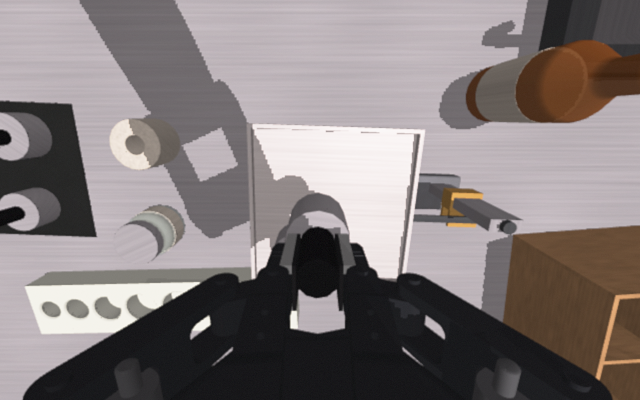

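w38 is held upright between the fingers and the pan is beneath it (edges at columns 250–415, back edge at row 125). Lowering and releasing.

```bash
python3 -m pendant '[0,2,0,-0.4,0,0,0, 0,4,0,-0.4,0,0,0, 0,3,0,0,0,0,0, 0,1.5,0,0,0,0,0, 0,1,0,0,0,0,0, 0,0.5,0,0,0,0,0, 0,0.5,0,0,0,0,0, 0,0.5,0,0,0,0,0, 0,0.3,0,0,0,0,0, 0,0.2,0,0,0,0,0, 0,0,0,0,0,0,0, 0,0,0,0,0,0,0, 0,0,0,0,0,0,0]'
python3 -m pendant '[1.9,0,0,0,0,0,0, 2.2,0,0,0,0,0,0, 2.6,0,0,0,0,0,0, 3.2,0,0,0,0,0,0, 4,0,0,0,0,0,0, 4.5,0,0,0,0,0,0, 4.5,-1,0,0,0,0,0, 4.5,-3,0,0,0,0,0, 4.5,-4,0,0,0,0,0, 4.5,-4,0,0,0,0,0, 4.5,-4,0,0,0,0,0, 4.5,-2,0,0,0,0,0, 4.5,0,0,0,0,0,0, 4.5,0,0,0,0,0,0, 4.5,0,0,0,0,0,0, 4.5,0,0,0,0,0,0, 4.5,0,0,0,0,0,0, 4.5,0,0,0,0,0,0]'
python3 - <<'E'
from h import *
im=cams.capture("scene");cv2.imwrite("pics/s6.png",im)
w=cams.capture("wrist");cv2.imwrite("pics/w6.png",w)
c1=cv2.resize(im[120:195,345:445],(480,360),interpolation=2);c2=cv2.resize(im[120:180,405:445],(320,480),interpolation=2)
o=np.zeros((480,800,3),np.uint8);o[:360,:480]=c1;o[:,480:]=c2;cv2.imwrite("pics/e.png",o)
E
```

```text
clock: 12.0
eef_pos: [0.4466, 0.2393, 0.1394]
eef_rot: [[0.005, -0.001, 1.0], [0.001, 1.0, 0.001], [-1.0, 0.001, 0.005]]
contact_force: [0.4, -1.2, -1.0]
width: 0.218
clock: 13.5
eef_pos: [0.4452, 0.239, 0.3176]
eef_rot: [[0.002, -0.001, 1.0], [-0.0, 1.0, 0.001], [-1.0, -0.0, 0.002]]
contact_force: [0.6, 0.4, -0.4]
width: 0.524
```

View pics/e.png

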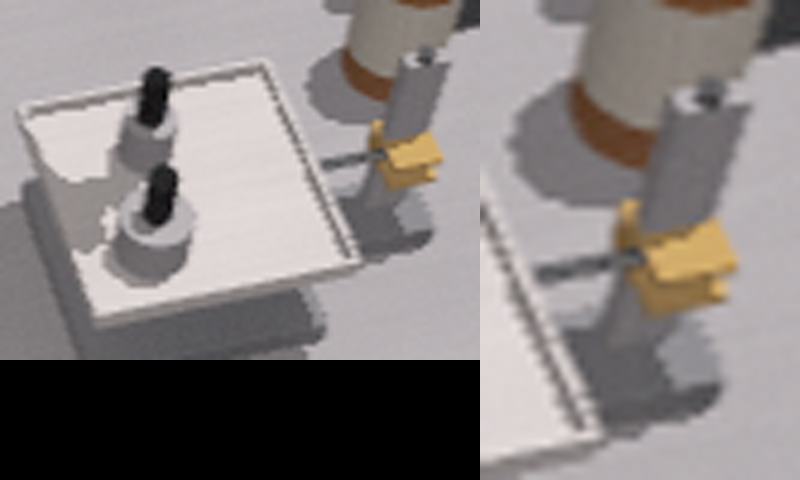

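The pointer has gone from above the upper prong to under it: the upper plate now hides it (crop 640,258). To judge how central it is, I'll take one lower, oblique wrist view of the fork.

```bash
python3 -m pendant '[4.5,0,2.9,3.4,-7,0,0, 4.5,0,3.2,3.1,-7,0,0, 4.5,0,3.4,2.7,-7,0,0, 4.5,0,0,0,-7,0,0, 4.5,0,0,0,-7,0,0, 4.5,0,0,0,-7,0,0, 4.5,0,0,0,-7,0,0, 4.5,0,0,0,-7,0,0, 4.5,0,0,0,-7,0,0, 4.5,0,0,0,-7,0,0, 4.5,0,0,0,-7,0,0, 4.5,0,0,0,-7,0,0, 4.5,0,0,0,-7,0,0, 4.5,0,0,0,-7,0,0, 4.5,0,0,0,-7,0,0, 4.5,0,0,0,-7,0,0, 4.5,0,0,0,-7,0,0]'
python3 -m pendant '[4.5,3,0,0,0,0,0, 4.5,3,0,0,0,0,0, 4.5,3,0,0,0,0,0, 4.5,2.5,0,0,0,0,0, 4.5,0,0,0,0,-6.5,0, 4.5,0,0,0,0,-6.5,0, 4.5,0,0,0,0,-6.5,0, 4.5,0,0,0,0,-6.5,0, 4.5,0,0,0,0,-6.5,0, 4.5,0,0,0,0,-6.5,0, 4.5,0,0,0,0,0,0, 4.5,0,0,0,0,0,0, 4.5,0,0,0,0,0,0]'
python3 - <<'E'
from h import *
im=cams.capture("wrist");W=cams.camera_params("wrist");np.save("w7.npy",W["cam_to_world"]);cv2.imwrite("pics/w7.png",im)
print(env.state()["qpos"].round(2),np.round(W["cam_to_world"],3).tolist())
u,v=np.array(proj(W,(.495,.41,.09)));print(u,v)
a,b=int(u)-50,int(v)-37
cv2.imwrite("pics/f.png",cv2.resize(im[b:b+75,a:a+100],(800,600),interpolation=2));print(a,b)
E
```

```text
clock: 15.02
eef_pos: [0.486, 0.3867, 0.3178]
eef_rot: [[0.01, -0.922, -0.387], [-0.008, -0.387, 0.922], [-1.0, -0.006, -0.011]]
contact_force: [-0.4, 0.4, 0.8]
width: 0.525
clock: 16.1
eef_pos: [0.4561, 0.4559, 0.2355]
eef_rot: [[-0.185, -0.962, -0.202], [0.54, -0.272, 0.797], [-0.821, 0.038, 0.57]]
contact_force: [0.3, 0.1, 0.6]
width: 0.522
[ 0.48  0.26  1.26  0.6   1.53 -2.93] [[-0.961, 0.144, 0.235, 0.497], [-0.273, -0.617, -0.738, 0.325], [0.038, -0.773, 0.633, 0.313], [0.0, 0.0, 0.0, 1.0]]
276.10425912627994 32.361983396930725Traceback (most recent call last):
  File "<stdin>", line 6, in <module>
cv2.error: OpenCV(4.12.0) /io/opencv/modules/imgproc/src/resize.cpp:4208: error: (-215:Assertion failed) !ssize.empty() in function 'resize'
```

```bash
cat >> h.py <<'E'
from scipy.spatial.transform import Rotation as Ro
def delta(pos,yaw,tilt):
    "turn (tool rotvec, deg) to tool z at heading yaw, tilted out by tilt; shift (cm) in present tool axes"
    s=env.state();R=np.array(s["eef_rot"]);y,t=np.radians(yaw),np.radians(tilt);h=np.array([np.cos(y),np.sin(y),0]);e=np.array([0,0,1.])
    X=-np.cos(t)*e+np.sin(t)*h;Z=np.cos(t)*h+np.sin(t)*e;D=np.c_[X,np.cross(Z,X),Z]
    d=(np.array(pos)-s["eef_pos"])*100
    print("turn",np.degrees(Ro.from_matrix(R.T@D).as_rotvec()).round(1),"shift now",(R.T@d).round(2),"shift after",(D.T@d).round(2),"world",d.round(2))
E
python3 - <<'E'
from h import *
delta((.548,.293,.202),95,38)
E
```

```text
turn [ 7.4 -3.4 -8.1] shift now [ -7.76  -4.54 -16.78] shift after [ -7.85  -7.74 -15.52] world [  9.2  -16.32  -3.37]
```

```bash
python3 -m pendant '[4.5,-1.55,-0.9,-3.36,0,0,0, 4.5,-1.55,-0.9,-3.36,0,0,0, 4.5,-1.55,-0.9,-3.36,0,0,0, 4.5,-1.55,-0.9,-3.36,0,0,0, 4.5,-1.55,-0.9,-3.36,0,0,0, 4.5,0,0,0,3.7,-1.7,-4, 4.5,0,0,0,3.7,-1.7,-4, 4.5,0,0,0,0,0,0, 4.5,0,0,0,0,0,0, 4.5,0,0,0,0,0,0]'
python3 - <<'E'
from h import *
im=cams.capture("wrist");W=cams.camera_params("wrist");np.save("w7.npy",W["cam_to_world"]);cv2.imwrite("pics/w7.png",im)
print(env.state()["qpos"].round(2),np.round(W["cam_to_world"],3).tolist())
u,v=np.array(proj(W,(.495,.41,.09)));print(u,v)
a,b=max(int(u)-50,0),max(int(v)-37,0)
cv2.imwrite("pics/f.png",cv2.resize(im[b:b+75,a:a+100],(800,600),interpolation=2));print(a,b)
E
```

```text
clock: 16.98
eef_pos: [0.5311, 0.3519, 0.2522]
eef_rot: [[-0.044, -0.998, 0.043], [0.56, 0.011, 0.829], [-0.828, 0.06, 0.558]]
contact_force: [-0.6, 0.2, -0.2]
width: 0.528
[ 0.28  0.21  1.28  0.58  1.52 -2.82] [[-0.998, -0.053, 0.031, 0.535], [0.01, -0.643, -0.766, 0.216], [0.061, -0.764, 0.643, 0.332], [0.0, 0.0, 0.0, 1.0]]
342.67798035072 141.2841791713147
292 104
```

View pics/f.png

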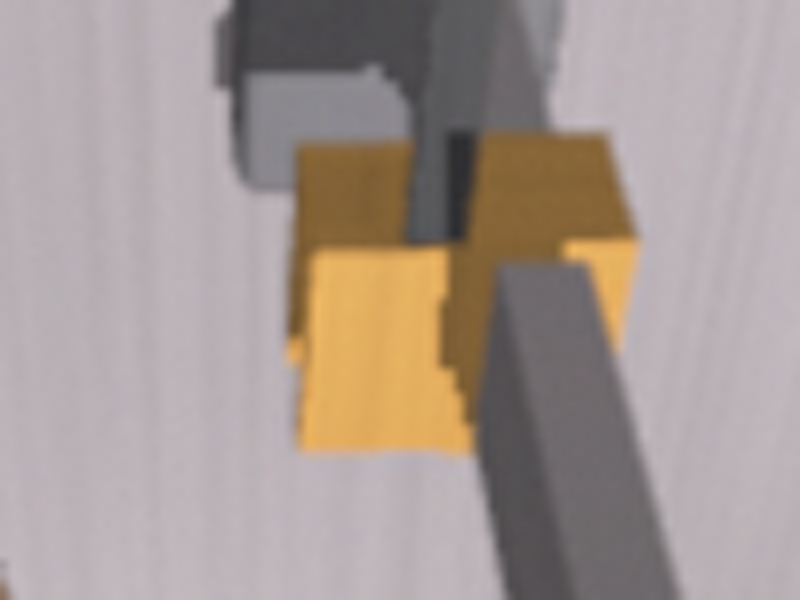

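Run:
```python
from h import *
W=cams.camera_params("wrist")
px=lambda x,y:(292+(x+.5)/8-.5,104+(y+.5)/8-.5)
def ony(p,y):
    o,d=ray(W,*p);return o+d*(y-o[1])/d[1]
for y in(.385,.39,.395):
    print(y,"bot",ony(px(350,143),y).round(4),"top",ony(px(350,247),y).round(4),"ptr end",ony(px(430,243),y).round(4),"botR",ony(px(545,133),y).round(4))
    z=ony(px(350,247),y)[2];print("  top far edge",onz(W,*px(350,452),z).round(4),"x edges",onz(W,*px(313,250),z).round(4),onz(W,*px(638,240),z).round(4))
# column top corners at z=.176
S=cams.camera_params("scene")
sp=lambda x,y:(405+(x+.5-480)/8-.5,120+(y+.5)/8-.5)
for p in [(672,100),(745,100),(650,282),(738,265),(640,258),(635,312)]:
    print(p,[onz(S,*sp(*p),z).round(4)[:2] for z in(.176,.11,.1,.09,.08,.07)])
```

```text
0.385 bot [0.5039 0.385  0.0892] top [0.506  0.385  0.1103] ptr end [0.4963 0.385  0.1103] botR [0.479 0.385 0.089]
  top far edge [0.5047 0.418  0.1103] x edges [0.5105 0.3852 0.1103] [0.471  0.3859 0.1103]
0.39 bot [0.5029 0.39   0.0821] top [0.5051 0.39   0.1038] ptr end [0.4952 0.39   0.1037] botR [0.4774 0.39   0.0818]
  top far edge [0.5038 0.424  0.1038] x edges [0.5097 0.3902 0.1038] [0.4691 0.391  0.1038]
0.395 bot [0.502  0.395  0.0749] top [0.5043 0.395  0.0972] ptr end [0.494  0.395  0.0972] botR [0.4757 0.395  0.0746]
  top far edge [0.5029 0.43   0.0972] x edges [0.509  0.3952 0.0972] [0.4672 0.396  0.0972]
(672, 100) [array([0.4806, 0.3938]), array([0.4305, 0.4302]), array([0.4228, 0.4358]), array([0.4152, 0.4413]), array([0.4076, 0.4468]), array([0.4   , 0.4523])]
(745, 100) [array([0.4883, 0.4211]), array([0.4386, 0.4592]), array([0.431, 0.465]), array([0.4235, 0.4707]), array([0.416 , 0.4765]), array([0.4084, 0.4823])]
(650, 282) [array([0.5616, 0.3496]), array([0.5163, 0.3834]), array([0.5095, 0.3885]), array([0.5026, 0.3936]), array([0.4958, 0.3987]), array([0.4889, 0.4038])]
(738, 265) [array([0.563 , 0.3847]), array([0.5178, 0.4206]), array([0.511, 0.426]), array([0.5041, 0.4315]), array([0.4973, 0.4369]), array([0.4905, 0.4423])]
(640, 258) [array([0.5499, 0.3506]), array([0.504 , 0.3844]), array([0.497 , 0.3895]), array([0.49  , 0.3946]), array([0.4831, 0.3998]), array([0.4761, 0.4049])]
(635, 312) [array([0.5733, 0.3385]), array([0.5287, 0.3716]), array([0.5219, 0.3766]), array([0.5152, 0.3816]), array([0.5084, 0.3867]), array([0.5017, 0.3917])]
```

Run:
```python
from h import *
for f in("w2","w7"):
    im=cv2.imread(f"pics/{f}.png");g=cv2.cvtColor(im,cv2.COLOR_BGR2GRAY)
    for u in(300,400): print(f,u,g[60:125,u].tolist())
for a in[(.55,.16,.03)]:pass
b=cv2.imread("pics/w7.png");h=cv2.cvtColor(b,cv2.COLOR_BGR2HSV)
# pointer column profile in w7, rows 100..165
for u in(344,346,348,336):print(u,b[112:140,u].tolist() if u!=336 else b[112:140,u].tolist())
```

```text
w2 300 [240, 240, 240, 239, 240, 239, 239, 239, 240, 239, 239, 239, 239, 239, 239, 239, 239, 239, 239, 239, 239, 239, 239, 240, 241, 190, 133, 131, 136, 136, 136, 136, 135, 142, 206, 237, 240, 241, 240, 211, 180, 178, 179, 178, 179, 178, 179, 180, 179, 180, 180, 180, 180, 180, 181, 181, 181, 181, 182, 181, 182, 181, 180, 180, 180]
w2 400 [237, 237, 237, 237, 237, 237, 237, 237, 237, 237, 236, 236, 237, 236, 236, 237, 236, 236, 237, 237, 237, 237, 237, 238, 240, 187, 132, 129, 131, 136, 137, 135, 135, 137, 139, 175, 229, 238, 238, 238, 222, 193, 184, 182, 182, 182, 180, 181, 182, 180, 181, 181, 182, 182, 183, 184, 186, 187, 186, 187, 185, 184, 184, 182, 181]
w7 300 [243, 243, 242, 242, 242, 241, 242, 241, 242, 241, 241, 240, 240, 240, 241, 241, 241, 189, 133, 131, 137, 137, 137, 136, 144, 210, 239, 243, 242, 229, 195, 180, 180, 180, 180, 179, 180, 179, 180, 178, 180, 179, 178, 180, 178, 180, 179, 179, 179, 179, 179, 178, 178, 179, 179, 179, 179, 179, 179, 180, 179, 180, 178, 179, 180]
w7 400 [240, 240, 241, 241, 241, 241, 241, 240, 241, 241, 240, 241, 240, 240, 241, 190, 134, 129, 133
[... 1205 characters left out ...]
, [52, 50, 51], [51, 50, 51], [53, 51, 51], [54, 52, 52], [52, 50, 50], [54, 50, 51], [54, 52, 51], [53, 50, 50], [54, 52, 52], [54, 51, 50], [54, 53, 55], [54, 78, 98], [55, 97, 129], [55, 103, 136], [56, 102, 136], [56, 102, 136], [54, 100, 134]]
336 [[84, 81, 82], [126, 121, 124], [144, 138, 142], [143, 137, 140], [143, 136, 140], [143, 136, 140], [143, 136, 140], [144, 138, 141], [143, 136, 139], [113, 122, 135], [74, 108, 136], [56, 101, 134], [53, 99, 132], [53, 97, 129], [54, 98, 129], [53, 97, 128], [53, 96, 128], [53, 96, 128], [53, 96, 128], [52, 95, 127], [55, 100, 132], [55, 100, 134], [56, 104, 139], [80, 146, 195], [95, 174, 228], [98, 179, 232], [99, 180, 231], [97, 178, 230]]
```

Run:
```python
from h import *
W7=cams.camera_params("wrist");W2=dict(W7);W2["cam_to_world"]=np.load("w2.npy")
q=[onz(W2,300,99.2,.12),onz(W2,400,100.2,.12)];print(np.round(q,4))
for u,v in((300,89.5),(400,88.7)):
    o,d=ray(W7,u,v)
    for z in(.089,.094,.099,.104,.109):
        X=o+d*(z-o[2])/d[2];y=q[0][1]+(q[1][1]-q[0][1])*(X[0]-q[0][0])/(q[1][0]-q[0][0]);print(u,z,X[:2].round(4),"line y",round(y,4))
# fork top edge / bottom edge in both: w2 zoom 4.8 (102,218),(100,150), w7
w=lambda x,y:(320+x/4.8-.4,90+y/4.8-.4);p=lambda x,y:(292+(x+.5)/8-.5,104+(y+.5)/8-.5)
for a,b in(((102,218),(312,249)),((100,150),(297,143)),((95,345),(300,452)),((312,215),(638,240)),((300,150),(608,133))):
    L=[ray(W2,*w(*a)),ray(W7,*p(*b))];print("fork tri",tri(L).round(4))
```

```text
[[0.5447 0.345  0.12  ]
 [0.4661 0.3472 0.12  ]]
300 0.089 [0.5375 0.3493] line y 0.3452
300 0.094 [0.5374 0.3466] line y 0.3452
300 0.099 [0.5374 0.3438] line y 0.3452
300 0.104 [0.5373 0.3411] line y 0.3452
300 0.109 [0.5373 0.3383] line y 0.3452
400 0.089 [0.4448 0.3526] line y 0.3478
400 0.094 [0.4466 0.3498] line y 0.3477
400 0.099 [0.4485 0.347 ] line y 0.3477
400 0.104 [0.4504 0.3441] line y 0.3476
400 0.109 [0.4522 0.3413] line y 0.3476
fork tri [0.5086 0.4011 0.0904]
fork tri [0.5072 0.4093 0.0543]
fork tri [0.5078 0.4493 0.0763]
fork tri [0.4627 0.4085 0.0812]
fork tri [0.4544 0.4294 0.0261]
```

Measurements: the pan rim sank about 22 mm. In both views the pointer still meets the fork at the upper prong's top edge, about 9–10 mm above the middle, so about one more 120 g step is needed and I'll add w26. First I'll re-align the tool, survey the rack numerically and head for the mat.

```bash
python3 -m pendant '[4.5,-3,0,0,0,7,0, 4.5,-3,0,0,0,7,0, 4.5,0,0,0,0,7,0, 4.5,0,0,0,0,7,0, 4.5,0,0,0,0,6,0, 4.5,0,0,0,7,0,0, 4.5,0,0,0,7,0,0, 4.5,0,0,0,7,0,0, 4.5,0,0,0,7,0,0, 4.5,0,0,0,7,0,0, 4.5,0,0,0,7,0,0, 4.5,0,0,0,7,0,0, 4.5,0,0,0,7,0,0, 4.5,0,0,0,7,0,0, 4.5,0,0,0,7,0,0, 4.5,0,0,0,7,0,0, 4.5,0,0,0,7,0,0]'
python3 - <<'E'
from h import *
delta((.6,.08,.25),0,0);print(env.state()["qpos"].round(2))
E
```

```text
clock: 18.45
eef_pos: [0.5341, 0.3215, 0.3032]
eef_rot: [[-0.062, -0.086, 0.994], [0.001, 0.996, 0.086], [-0.998, 0.006, -0.061]]
contact_force: [-0.6, -0.3, 0.3]
width: 0.526
turn [ 4.9 -3.5 -0.2] shift now [  4.88 -24.66   4.81] shift after [  5.32 -24.15   6.59] world [  6.59 -24.15  -5.32]
[ 0.47  0.38  0.88  0.03  1.93 -1.18]
```

```bash
cat >> h.py <<'E'
def rack(f):
    im=cams.capture("wrist");P=cams.camera_params("wrist");cv2.imwrite(f,im)
    a,b=np.array([.665,-.175]),np.array([.657,.164])
    # guess: mouths spaced with graded pitch; take strong circles of each bore near the line
    gap=np.array([0,50,106,168,236,310,390.]) # replaced by search below
    res={}
    g=cv2.cvtColor(im,cv2.COLOR_BGR2GRAY)
    for i in range(7):
        r=(29+6*i)/2000;best=[]
        for t in np.linspace(0,1,35):
            p=a+(b-a)*t;u,v=proj(P,(*p,.042))
            if not(25<u<615 and 25<v<375):continue
            best+= [tuple(x[0][:2].round(4)) for x in hough(im,P,(*p,.042),r,1,.008) if abs(x[2]-1)<.05]
        res[i]=best
    return res
E
python3 -m pendant '[4.5,1.3,-4,1,4.9,-3.5,0, 4.5,1,-4,1.1,0,0,0, 4.5,1,-4,1.1,0,0,0, 4.5,1,-4,1.1,0,0,0, 4.5,1,-4,1.1,0,0,0, 4.5,0,-4,1,0,0,0, 4.5,0,0,0,0,0,0, 4.5,0,0,0,0,0,0, 4.5,0,0,0,0,0,0]'
python3 - <<'E'
from h import *
im=cams.capture("wrist");P=cams.camera_params("wrist");np.save("w8.npy",P["cam_to_world"]);cv2.imwrite("pics/w8.png",im)
# dark-in-white: holes as contours inside the white block
hsv=cv2.cvtColor(im,cv2.COLOR_BGR2HSV);print("h6,h3,h0 px",[np.round(proj(P,(x,y,.042)),0) for x,y in((.657,.164),(.66,.03),(.665,-.175))])
u,v=map(int,proj(P,(.66,.0,.042)));print(im[v-14:v+14:4,u-120:u+200:8].mean(2).astype(int).tolist())
E
```

```text
clock: 19.2
eef_pos: [0.6004, 0.0883, 0.25]
eef_rot: [[-0.0, -0.005, 1.0], [0.005, 1.0, 0.005], [-1.0, 0.005, -0.0]]
contact_force: [-0.0, 0.4, 0.4]
width: 0.526
h6,h3,h0 px [array([372., 218.]), array([270., 220.]), array([114., 222.])]
[[237, 237, 237, 237, 237, 238, 147, 142, 147, 146, 146, 147, 134, 147, 146, 146, 144, 147, 147, 135, 145, 240, 199, 239, 240, 240, 212, 240, 239, 241, 241, 240, 241, 108, 240, 209, 181, 181, 179, 179], [236, 236, 236, 237, 236, 237, 143, 136, 145, 146, 146, 123, 147, 146, 146, 147, 139, 147, 148, 149, 240, 239, 239, 239, 239, 239, 145, 240, 234, 240, 240, 240, 241, 120, 240, 194, 179, 180, 179, 177], [236, 237, 144, 228, 237, 237, 98, 146, 146, 147, 138, 145, 146, 147, 137, 147, 145, 146, 146, 156, 190, 238, 239, 239, 240, 240, 152, 241, 240, 240, 239, 239, 240, 125, 241, 185, 181, 182, 182, 183], [237, 221, 118, 237, 233, 233, 113, 145, 147, 145, 118, 141, 146, 146, 147, 142, 146, 146, 147, 238, 143, 229, 239, 238, 239, 239, 146, 240, 239, 240, 239, 240, 240, 104, 237, 178, 174, 175, 174, 175], [233, 203, 122, 238, 237, 225, 125, 146, 146, 143, 114, 114, 146, 146, 146, 142, 122, 145, 146, 239, 152, 222, 238, 239, 239, 239, 145, 240, 239, 239, 240, 239, 240, 101, 238, 179, 178, 179, 177, 175], [231, 211, 127, 142, 237, 230, 127, 127, 146, 144, 122, 103, 146, 146, 147, 144, 103, 147, 146, 238, 137, 230, 239, 239, 239, 238, 125, 240, 241, 239, 239, 239, 156, 103, 240, 173, 174, 173, 171, 171], [124, 229, 131, 130, 173, 236, 130, 109, 142, 143, 137, 106, 126, 146, 141, 145, 104, 138, 147, 238, 131, 237, 131, 238, 238, 240, 105, 239, 142, 238, 239, 240, 112, 103, 239, 173, 175, 175, 174, 175]]
```

```bash
cat >> h.py <<'E'
def rackfit(im,P,a=(.665,-.175),b=(.657,.164)):
    t=np.array([0,41.5,89,142.5,202,267.5,339])/339;a,b=np.array(a),np.array(b);out={}
    for i in range(7):
        p=a+(b-a)*t[i];u,v=proj(P,(*p,.042))
        if 25<u<615 and 25<v<300:
            c=hough(im,P,(*p,.042),(29+6*i)/2000,4,.008);c=[x for x in c if np.linalg.norm(x[0][:2]-p)<.012]
            if c: out[i]=(c[0][0][:2],c[0][2]);print(i,p.round(4),[(x[0][:2].round(4),round(float(x[2]),2)) for x in c])
    return t,out
E
python3 - <<'E'
from h import *
im=cv2.imread("pics/w8.png");P=cams.camera_params("wrist");P=dict(P);P["cam_to_world"]=np.load("w8.npy")
rackfit(im,P)
E
python3 -m pendant '[4.5,0,-4,0,0,0,0, 4.5,0,-4,0,0,0,0, 4.5,0,-4,0,0,0,0, 4.5,0,-4,0,0,0,0, 4.5,0,-2,0,0,0,0, 4.5,0,0,0,0,0,0, 4.5,0,0,0,0,0,0, 4.5,0,0,0,0,0,0]'
python3 - <<'E'
from h import *
im=cams.capture("wrist");P=cams.camera_params("wrist");np.save("w9.npy",P["cam_to_world"]);cv2.imwrite("pics/w9.png",im)
rackfit(im,P)
E
```

```text
0 [ 0.665 -0.175] [(array([ 0.6662, -0.168 ]), 1.05)]
1 [ 0.664  -0.1335] [(array([ 0.6646, -0.1279]), 1.04)]
2 [ 0.6629 -0.086 ] [(array([ 0.6622, -0.0805]), 1.08)]
4 [0.6602 0.027 ] [(array([0.6623, 0.0306]), 0.94)]
5 [0.6587 0.0925] [(array([0.6578, 0.0934]), 1.02), (array([0.6491, 0.093 ]), 0.95), (array([0.6648, 0.0938]), 1.07)]
6 [0.657 0.164] [(array([0.6581, 0.164 ]), 1.0), (array([0.6477, 0.1572]), 0.93)]
clock: 19.92
eef_pos: [0.6012, -0.0903, 0.2491]
eef_rot: [[0.0, -0.007, 1.0], [0.005, 1.0, 0.007], [-1.0, 0.005, 0.0]]
contact_force: [0.6, 1.2, -0.4]
width: 0.529
1 [ 0.664  -0.1335] [(array([ 0.6657, -0.1299]), 0.99), (array([ 0.6556, -0.1274]), 0.98)]
2 [ 0.6629 -0.086 ] [(array([ 0.663 , -0.0839]), 1.04), (array([ 0.654, -0.085]), 0.98)]
3 [ 0.6616 -0.0325] [(array([ 0.664 , -0.0313]), 0.98), (array([ 0.6536, -0.0374]), 0.92)]
4 [0.6602 0.027 ] [(array([0.6591, 0.0256]), 1.03)]
5 [0.6587 0.0925] [(array([0.6566, 0.0888]), 1.05), (array([0.6636, 0.0957]), 1.05)]
6 [0.657 0.164] [(array([0.6516, 0.159 ]), 1.06), (array([0.6575, 0.1668]), 0.93)]
```

```bash
cat > look.py <<'E'
from h import *
import sys
im=cams.capture("wrist");P=cams.camera_params("wrist");np.save(sys.argv[1]+".npy",P["cam_to_world"]);cv2.imwrite(f"pics/{sys.argv[1]}.png",im)
print(env.state()["eef_pos"].round(4));rackfit(im,P,(.6665,-.1735),(.6580,.1645))
E
python3 -m pendant '[4.5,3.5,-2,2,0,0,0, 4.5,3.5,-2,2,0,0,0, 4.5,3.5,-2,2,0,0,0, 4.5,0,0,0,0,0,0, 4.5,0,0,0,0,0,0, 4.5,0,0,0,0,0,0]'; python3 look.py r0
python3 -m pendant '[4.5,0,3,0,0,0,0, 4.5,0,3,0,0,0,0, 4.5,0,3,0,0,0,0, 4.5,0,0,0,0,0,0, 4.5,0,0,0,0,0,0, 4.5,0,0,0,0,0,0]'; python3 look.py r1
python3 -m pendant '[4.5,0,3,0,0,0,0, 4.5,0,3,0,0,0,0, 4.5,0,3,0,0,0,0, 4.5,0,0,0,0,0,0, 4.5,0,0,0,0,0,0, 4.5,0,0,0,0,0,0]'; python3 look.py r2
python3 -m pendant '[4.5,0,3,0,0,0,0, 4.5,0,3,0,0,0,0, 4.5,0,3,0,0,0,0, 4.5,0,0,0,0,0,0, 4.5,0,0,0,0,0,0, 4.5,0,0,0,0,0,0]'; python3 look.py r3
python3 - <<'E'
import cv2,numpy as np
I=[cv2.imread(f"pics/r{i}.png") for i in range(4)]
cv2.imwrite("pics/R.png",np.vstack([np.hstack([cv2.resize(i,(400,250),interpolation=cv2.INTER_AREA) for i in I[:2]]),np.hstack([cv2.resize(i,(400,250),interpolation=cv2.INTER_AREA) for i in I[2:]])]))
E
```

```text
clock: 20.47
eef_pos: [0.6573, -0.1455, 0.153]
eef_rot: [[0.002, -0.007, 1.0], [0.004, 1.0, 0.007], [-1.0, 0.004, 0.002]]
contact_force: [0.1, 0.3, 1.7]
width: 0.529
[ 0.6576 -0.1457  0.1547]
1 [ 0.6655 -0.1321] [(array([ 0.6673, -0.1309]), 0.97)]
2 [ 0.6643 -0.0848] [(array([ 0.6648, -0.0857]), 1.04), (array([ 0.6665, -0.0811]), 0.95)]
3 [ 0.6629 -0.0314] [(array([ 0.6632, -0.0312]), 1.07), (array([ 0.6677, -0.0273]), 1.07)]
4 [0.6614 0.0279] [(array([0.6607, 0.0226]), 1.05), (array([0.6599, 0.0284]), 0.93), (array([0.6651, 0.0293]), 1.05)]
5 [0.6598 0.0932] [(array([0.6596, 0.0851]), 1.01), (array([0.6556, 0.095 ]), 0.99), (array([0.6552, 0.0887]), 1.05), (array([0.6619, 0.1006]), 0.98)]
clock: 21.02
eef_pos: [0.6567, -0.0567, 0.1547]
eef_rot: [[0.004, -0.006, 1.0], [0.004, 1.0, 0.006], [-1.0, 0.004, 0.004]]
contact_force: [-0.5, -0.4, 0.3]
width: 0.531
[ 0.6566 -0.0574  0.154 ]
3 [ 0.6629 -0.0314] [(array([ 0.6654, -0.0318]), 1.07), (array([ 0.6606, -0.0334]), 1.07)]
4 [0.6614 0.0279] [(array([0.6586, 0.0238]), 1.06), (array([0.6605, 0.0301]), 0.93), (array([0.6635, 0.0252]), 1.05
[... 718 characters left out ...]
.6626, 0.0907]), 1.07)]
6 [0.658  0.1645] [(array([0.6537, 0.1606]), 1.02), (array([0.6578, 0.1653]), 0.94), (array([0.6588, 0.1578]), 0.93)]
clock: 22.12
eef_pos: [0.6557, 0.1214, 0.1527]
eef_rot: [[-0.0, -0.003, 1.0], [0.004, 1.0, 0.003], [-1.0, 0.004, -0.0]]
contact_force: [0.3, -0.1, 0.4]
width: 0.529
[0.6557 0.1211 0.1527]
1 [ 0.6655 -0.1321] [(array([ 0.6637, -0.1279]), 1.03)]
2 [ 0.6643 -0.0848] [(array([ 0.6629, -0.079 ]), 1.08)]
3 [ 0.6629 -0.0314] [(array([ 0.6606, -0.029 ]), 1.03)]
5 [0.6598 0.0932] [(array([0.6612, 0.0925]), 1.01)]
6 [0.658  0.1645] [(array([0.6572, 0.1636]), 0.96), (array([0.662 , 0.1647]), 1.05), (array([0.6498, 0.1586]), 0.94), (array([0.6625, 0.1596]), 1.05)]
```

```bash
cat >> h.py <<'E'
def wcirc(im,P,p,z,R,w=.006):
    "edge pixels cast onto plane z, then centre+radius with most points within 0.6 mm"
    u,v=proj(P,(*p,z));T=np.array(P["cam_to_world"]);m=int(P["K"][0][0]*(max(R)+w+.004)/(T[2,3]-z))
    x0,y0=max(int(u)-m,0),max(int(v)-m,0)
    g=cv2.cvtColor(im,cv2.COLOR_BGR2GRAY)[y0:int(v)+m,x0:int(u)+m];g=cv2.resize(g,None,fx=3,fy=3,interpolation=cv2.INTER_CUBIC)
    e=np.argwhere(cv2.Canny(g,60,150)>0);Q=np.array([onz(P,(b+.5)/3-.5+x0,(a+.5)/3-.5+y0,z)[:2] for a,b in e])
    best=[]
    G=np.arange(-w,w+1e-9,.0004)
    for dx in G:
        for dy in G:
            d=Q-np.array(p)-[dx,dy];r=np.hypot(*d.T);k=(np.degrees(np.arctan2(d[:,1],d[:,0]))//6).astype(int)
            for rr in R:
                best.append((len(set(k[abs(r-rr)<.0005])),p[0]+dx,p[1]+dy,rr))
    b=np.array(best);n=b[:,0].max();s=b[b[:,0]>=n-2];return s[:,1:].mean(0).round(4),int(n)
E
python3 - <<'E'
from h import *
t=np.array([0,41.5,89,142.5,202,267.5,339])/339;a,b=np.array((.6675,-.1735)),np.array((.659,.1645))
P=dict(cams.camera_params("wrist"))
for f,L in(("r0",(0,1)),("r1",(2,3)),("r2",(4,)),("r3",(5,6))):
    P["cam_to_world"]=np.load(f+".npy");im=cv2.imread(f"pics/{f}.png")
    for i in L:
        p=a+(b-a)*t[i];r=(29+6*i)/2000;print(i,p.round(4),wcirc(im,P,p,.042,np.arange(r,r+.0031,.0005)))
E
```

```text
0 [ 0.6675 -0.1735] (array([ 0.6654, -0.1699,  0.0162]), 5)
1 [ 0.6665 -0.1321] (array([ 0.6681, -0.1315,  0.018 ]), 37)
2 [ 0.6653 -0.0848] (array([ 0.6699, -0.0817,  0.0219]), 16)
3 [ 0.6639 -0.0314] (array([ 0.6638, -0.0324,  0.0237]), 32)
4 [0.6624 0.0279] (array([0.6624, 0.0271, 0.0268]), 38)
5 [0.6608 0.0932] (array([0.6623, 0.0941, 0.0298]), 24)
6 [0.659  0.1645] (array([0.6591, 0.1624, 0.0326]), 37)
```

```bash
cat > look2.py <<'E'
from h import *
import sys
n=int(sys.argv[1]);s0=env.state()["eef_pos"];im=cams.capture("wrist");P=cams.camera_params("wrist");cv2.imwrite(f"pics/L{n}.png",im)
p=tuple(map(float,sys.argv[2:4])) if len(sys.argv)>3 else tuple(s0[:2]);z=.002+Wt[n][0]
if len(sys.argv)>4:z=float(sys.argv[4])+Wt[n][0]
c,k=wcirc(im,P,p,z,np.arange(n/2000-.001,n/2000+.0011,.0005),.010);print("circ",c,k,"hough",[(x[0][:2].round(4),round(float(x[2]),2)) for x in hough(im,P,(*p,z),n/2000,2)])
print("tcp",s0.round(4),"go cm: x",round((s0[2]-z+Wt[n][0]-.045)*100,2),"y",round((c[1]-s0[1])*100,2),"z",round((c[0]-s0[0])*100,2))
E
python3 -m pendant '[4.5,-2.5,0,0,0,0,0, 4.5,-2.5,-2,-1,0,0,0, 4.5,0,-3.5,-1.85,0,0,0, 4.5,0,-3.5,-1.85,0,0,0, 4.5,0,-3.5,-1.85,0,0,0, 4.5,0,-3.5,-1.85,0,0,0, 4.5,0,-3.5,-1.85,0,0,0, 4.5,0,-3.5,-1.85,0,0,0, 4.5,0,-3.5,-1.85,0,0,0, 4.5,0,-3.5,-1.85,0,0,0, 4.5,0,-3.5,-1.85,0,0,0, 4.5,0,-3.5,-1.85,0,0,0, 4.5,0,-3.5,-1.85,0,0,0, 4.5,0,-3.5,-1.85,0,0,0, 4.5,2.5,-3.5,-1.85,0,0,0, 4.5,2.5,0,0,0,0,0, 4.5,0,0,0,0,0,0, 4.5,0,0,0,0,0,0, 4.5,0,0,0,0,0,0]'
python3 look2.py 26 .405 -.354
```

```text
clock: 23.75
eef_pos: [0.4095, -0.3496, 0.1548]
eef_rot: [[0.001, -0.005, 1.0], [0.004, 1.0, 0.005], [-1.0, 0.004, 0.001]]
contact_force: [-0.7, 0.6, 0.7]
width: 0.527
circ [ 0.4008 -0.3554  0.0121] 36 hough [(array([ 0.4011, -0.3551]), 0.95), (array([ 0.4063, -0.3559]), 0.97)]
tcp [ 0.4095 -0.3496  0.1548] go cm: x 10.78 y -0.58 z -0.87
```

```bash
sed -i 's|np.arange(n/2000-.001,n/2000+.0011,.0005)|[n/2000-.0003,n/2000+.0002,n/2000+.0007]|' look2.py
python3 -m pendant '[4.5,3.6,-0.3,-0.16,0,0,0, 4.5,3.6,-0.3,-0.16,0,0,0, 4.5,3.5,0,0,0,0,0, 4.5,0,0,0,0,0,0, 0,0,0,0,0,0,0, 0,0,0,0,0,0,0, 0,0,0,0,0,0,0, 0,0,0,0,0,0,0, 0,0,0,0,0,0,0, 0,0,0,0,0,0,0, 0,-1,0,0,0,0,0, 0,-3,0,0,0,0,0, 0,-4,0,0,0,0,0, 0,-4,0,0,0,0,0, 0,-4,0,0,0,0,0, 0,-4,0,0,0,0,0, 0,-2,0,0,0,0,0, 0,0,0,0,0,0,0, 0,0,0,0,0,0,0]'
```

```text
clock: 25.38
eef_pos: [0.4062, -0.3561, 0.2683]
eef_rot: [[0.002, -0.005, 1.0], [0.002, 1.0, 0.005], [-1.0, 0.002, 0.002]]
contact_force: [-0.2, 0.3, -2.1]
width: 0.212
```

```bash
python3 -m pendant '[0,0,2,0.2,0,0,0, 0,0,3.8,0.5,0,0,0, 0,0,3.8,0.5,0,0,0, 0,0,3.8,0.5,0,0,0, 0,0,3.8,0.5,0,0,0, 0,0,3.8,0.5,0,0,0, 0,0,3.8,0.5,0,0,0, 0,0,3.8,0.5,0,0,0, 0,0,3.8,0.5,0,0,0, 0,0,3.8,0.5,0,0,0, 0,0,3.8,0.5,0,0,0, 0,0,3.8,0.5,0,0,0, 0,0,3.8,0.5,0,0,0, 0,0,3.8,0.5,0,0,0, 0,0,3.8,0.5,0,0,0, 0,0,3.8,0.5,0,0,0, 0,0,3.8,0.5,0,0,0, 0,0,2.2,0.5,0,0,0, 0,0,0,0,0,0,0, 0,0,0,0,0,0,0]'
python3 -m pendant '[0,3,0,0,0,0,0, 0,4,0,0,0,0,0, 0,3.5,0,0,0,0,0, 0,1.5,0,0,0,0,0, 0,0.8,0,0,0,0,0, 0,0.5,0,0,0,0,0, 0,0.5,0,0,0,0,0, 0,0.5,0,0,0,0,0, 0,0,0,0,0,0,0, 0,0,0,0,0,0,0, 0,0,0,0,0,0,0]'
```

```text
clock: 27.05
eef_pos: [0.4892, 0.2951, 0.2667]
eef_rot: [[-0.004, -0.007, 1.0], [0.002, 1.0, 0.007], [-1.0, 0.002, -0.004]]
contact_force: [1.2, -0.2, -2.4]
width: 0.219
clock: 27.97
eef_pos: [0.4904, 0.2952, 0.1273]
eef_rot: [[0.001, -0.005, 1.0], [0.005, 1.0, 0.005], [-1.0, 0.005, 0.001]]
contact_force: [-0.3, -0.7, 0.2]
width: 0.216
```

```bash
python3 -m pendant '[1.9,0,0,0,0,0,0, 2.2,0,0,0,0,0,0, 2.6,0,0,0,0,0,0, 3.2,0,0,0,0,0,0, 4,0,0,0,0,0,0, 4.2,0,0,0,0,0,0, 4.2,-1,0,0,0,0,0, 4.2,-3,0,0,0,0,0, 4.2,-4,0,0,0,0,0, 4.2,-4,0,0,0,0,0, 4.2,-4,0,0,0,0,0, 4.2,-2,0,1,0,0,0, 4.2,0,0,2.5,0,0,0, 4.2,0,0,2.5,0,0,0, 4.2,0,0,0,0,0,0]'
python3 -m pendant '[4.2,0,0,0,-7,0,0, 4.2,0,0,0,-7,0,0, 4.2,0,0,0,-7,0,0, 4.2,0,0,0,-7,0,0, 4.2,0,0,0,-7,0,0, 4.2,0,0,0,-7,0,0, 4.2,0,0,0,-7,0,0, 4.2,0,0,0,-7,0,0, 4.2,0,0,0,-7,0,0, 4.2,0,0,0,-7,0,0, 4.2,0,0,0,-7,0,0, 4.2,0,0,0,-7,0,0, 4.2,0,0,0,-6,0,0, 4.2,0,0,0,0,-7,0, 4.2,0,0,0,0,-7,0, 4.2,0,0,0,0,-7,0, 4.2,0,0,0,0,-7,0, 4.2,0,0,0,0,-7,0, 4.2,0,0,0,0,0,0, 4.2,0,0,0,0,0,0]'
python3 - <<'E'
from h import *
delta((.548,.285,.215),90,42);print(env.state()["qpos"].round(2))
E
```

```text
clock: 29.22
eef_pos: [0.5526, 0.2938, 0.3051]
eef_rot: [[-0.001, -0.003, 1.0], [0.004, 1.0, 0.003], [-1.0, 0.004, -0.001]]
contact_force: [-0.6, -0.5, -0.9]
width: 0.492
clock: 30.88
eef_pos: [0.5498, 0.2933, 0.306]
eef_rot: [[-0.003, -1.0, -0.002], [0.575, -0.003, 0.818], [-0.818, 0.001, 0.575]]
contact_force: [0.2, 0.5, 0.2]
width: 0.489
turn [ 0.1 -6.9 -0.2] shift now [ 6.96  0.17 -5.91] shift after [ 6.2   0.18 -6.71] world [-0.18 -0.83 -9.1 ]
[ 0.17  0.16  1.23  0.6   1.62 -2.91]
```

```bash
python3 -m pendant '[4.2,2.3,0,-2,5,0,0, 4.2,2.3,0,-2,0,-3.5,0, 4.2,2.3,0,-2,0,-3.5,0, 4.2,0,0,0,0,0,0, 4.2,0,0,0,0,0,0, 4.2,0,0,0,0,0,0, 4.2,0,0,0,0,0,0]'
python3 - <<'E'
from h import *
im=cams.capture("wrist");W=cams.camera_params("wrist");np.save("w10.npy",W["cam_to_world"]);cv2.imwrite("pics/w10.png",im)
s=cams.capture("scene");cv2.imwrite("pics/s10.png",s)
print(env.state()["qpos"].round(2),np.round(W["cam_to_world"],3).tolist())
u,v=np.array(proj(W,(.495,.40,.09)));print(u,v)
a,b=max(int(u)-30,0),max(int(v)-37,0);print(a,b)
cv2.imwrite("pics/g.png",np.hstack([cv2.resize(im[b:b+75,a:a+60],(480,600),interpolation=2),cv2.resize(s[125:175,414:440],(312,600),interpolation=2)]))
E
```

```text
clock: 31.47
eef_pos: [0.5476, 0.3033, 0.2324]
eef_rot: [[0.011, -0.994, 0.109], [0.658, 0.089, 0.748], [-0.753, 0.064, 0.655]]
contact_force: [-0.1, 0.4, 0.3]
width: 0.491
[ 0.15  0.17  1.41  0.71  1.46 -2.93] [[-0.994, -0.103, -0.039, 0.539], [0.089, -0.539, -0.838, 0.159], [0.065, -0.836, 0.545, 0.294], [0.0, 0.0, 0.0, 1.0]]
364.5429771066054 157.5967030742937
334 120
```

View pics/g.png

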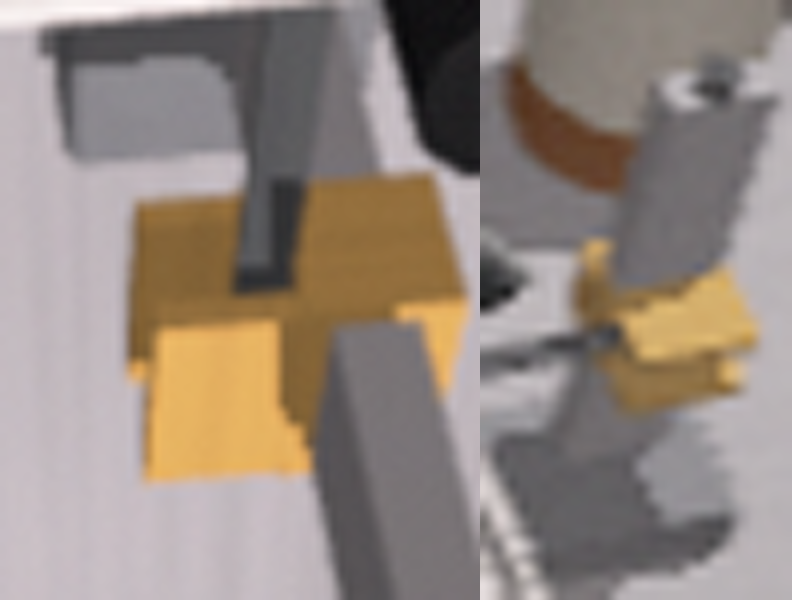

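Run:
```python
from h import *
W10=cams.camera_params("wrist");W7=dict(W10);W7["cam_to_world"]=np.load("w7.npy");W2=dict(W10);W2["cam_to_world"]=np.load("w2.npy");S=cams.camera_params("scene")
w2=lambda x,y:(320+(x+.5)/4.8-.5,90+(y+.5)/4.8-.5);w7=lambda x,y:(292+(x+.5)/8-.5,104+(y+.5)/8-.5);w10=lambda x,y:(334+(x+.5)/8-.5,120+(y+.5)/8-.5)
s=lambda x,y:(414+(x-480+.5)/12-.5,125+(y+.5)/12-.5)
for n,a,b,c,d in(("A",(102,218),(312,249),(160,325),(632,362)),("B",(100,150),(297,143),(137,203),None),("C",(95,345),(300,452),(148,482),(757,335)),("R",(312,215),(638,240),(465,300),None),("Rb",(300,150),(608,133),(433,178),None)):
    cams_=[(W2,w2(*a)),(W7,w7(*b)),(W10,w10(*c))]+([(S,s(*d))] if d else [])
    X=tri([ray(P,*p) for P,p in cams_]);print(n,X.round(4),[np.round(np.array(proj(P,X))-p,1).tolist() for P,p in cams_], "7/10 only",tri([ray(P,*p) for P,p in cams_[1:3]]).round(4))
# pan rim outer top edge now
g=cv2.cvtColor(cv2.imread("pics/w10.png"),cv2.COLOR_BGR2GRAY)
for u in(330,345):
    col=g[95:150,u].astype(int);r=95+np.argmin(np.diff(col))+.5;o,d=ray(W10,u,r)
    for z in(.086,.0915,.097):
        X=o+d*(z-o[2])/d[2];print(u,r,z,X.round(4)[:2],"line",round(.345-.028*(X[0]-.5447),4))
# heights on the fork's -y face at pointer x, for w10: bottom edge, pointer end, top edge
for y in(.39,.393,.396):
    print(y,[round((lambda o,d:(o+d*(y-o[1])/d[1])[2])(*ray(W10,*w10(*p))),4) for p in((265,192),(265,290),(265,318))])
```

```text
A [0.5092 0.3916 0.1004] [[0.6, -2.5], [0.3, -0.9], [-0.7, 1.5], [0.5, -0.2]] 7/10 only [0.508  0.3983 0.0929]
B [0.5082 0.3986 0.0699] [[0.3, -0.5], [0.4, 0.4], [-0.6, 0.1]] 7/10 only [0.5082 0.3971 0.0713]
C [0.5097 0.4268 0.0996] [[0.1, -1.5], [0.4, -0.3], [-0.2, 1.1], [0.2, -0.1]] 7/10 only [0.5091 0.4323 0.0942]
R [0.466  0.3992 0.0935] [[-0.0, -0.3], [0.0, 0.3], [-0.0, -0.0]] 7/10 only [0.4663 0.3982 0.0944]
Rb [0.466  0.3981 0.0717] [[-0.4, -0.4], [0.3, 0.5], [0.1, -0.1]] 7/10 only [0.4668 0.3961 0.0736]
330 110.5 0.086 [0.5292 0.3331] line 0.3454
330 110.5 0.0915 [0.5294 0.3285] line 0.3454
330 110.5 0.097 [0.5297 0.3239] line 0.3454
345 122.5 0.086 [0.5155 0.3495] line 0.3458
345 122.5 0.0915 [0.5162 0.3444] line 0.3458
345 122.5 0.097 [0.5168 0.3394] line 0.3458
0.39 [np.float64(0.0785), np.float64(0.0958), np.float64(0.1005)]
0.393 [np.float64(0.0757), np.float64(0.0932), np.float64(0.098)]
0.396 [np.float64(0.0729), np.float64(0.0906), np.float64(0.0955)]
```

Both checks agree: the pointer now goes under the upper prong. Triangulated, the fork's middle is at z≈0.083 and the pointer at z≈0.085, an error of about +2.5 mm, so the load is set (w50+w38+w26). I'll re-align and fetch the rest.

```bash
python3 -m pendant '[4.2,-3,0,0,0,7,0, 4.2,-3,0,0,0,7,0, 4.2,0,0,0,0,7,0, 4.2,0,0,0,0,7,0, 4.2,0,0,0,0,7,0, 4.2,0,0,0,0,6,0, 4.2,0,0,0,7,0,0, 4.2,0,0,0,7,0,0, 4.2,0,0,0,7,0,0, 4.2,0,0,0,7,0,0, 4.2,0,0,0,7,0,0, 4.2,0,0,0,7,0,0, 4.2,0,0,0,7,0,0, 4.2,0,0,0,7,0,0, 4.2,0,0,0,7,0,0, 4.2,0,0,0,7,0,0, 4.2,0,0,0,7,0,0, 4.2,0,0,0,7,0,0]'
python3 - <<'E'
from h import *
delta((.406,-.171,.155),0,0)
im=cams.capture("top");P=cams.camera_params("top")
for n,p in {62:(.407,-.172),56:(.51,-.181),44:(.508,-.361),32:(.414,-.258)}.items():
    print(n,[(a.round(3)[:2],round(float(c),2)) for a,b,c in hough(im,P,(*p,.002+Wt[n][0]),n/2000,2,.04)])
E
```

```text
clock: 33.07
eef_pos: [0.547, 0.2661, 0.2778]
eef_rot: [[-0.067, -0.007, 0.998], [0.007, 1.0, 0.007], [-0.998, 0.007, -0.067]]
contact_force: [-0.1, -1.1, -0.2]
width: 0.493
turn [ 0.4 -3.8 -0.4] shift now [ 12.91 -43.7  -13.57] shift after [ 12.28 -43.71 -14.1 ] world [-14.1  -43.71 -12.28]
62 [(array([ 0.406, -0.17 ]), 1.02)]
56 [(array([ 0.511, -0.181]), 0.99)]
44 [(array([ 0.507, -0.362]), 1.04)]
32 [(array([ 0.414, -0.256]), 1.0)]
```

```bash
python3 -m pendant '[4.2,0,-2,-0.5,0.4,-3.8,-0.4, 4.2,0,-3.8,-1.2,0,0,0, 4.2,0,-3.8,-1.2,0,0,0, 4.2,0,-3.8,-1.2,0,0,0, 4.2,0,-3.8,-1.2,0,0,0, 4.2,0,-3.8,-1.2,0,0,0, 4.2,0,-3.8,-1.2,0,0,0, 4.2,0,-3.8,-1.2,0,0,0, 4.2,0,-3.8,-1.2,0,0,0, 4.2,3.1,-3.8,-1.2,0,0,0, 4.2,3.1,-3.8,-1.2,0,0,0, 4.2,3.1,-3.7,-1.2,0,0,0, 4.2,3,0,-0.4,0,0,0, 4.2,0,0,0,0,0,0, 4.2,0,0,0,0,0,0, 4.2,0,0,0,0,0,0]'
python3 look2.py 62 .406 -.171
```

```text
clock: 34.45
eef_pos: [0.4156, -0.1523, 0.1724]
eef_rot: [[0.001, -0.008, 1.0], [-0.001, 1.0, 0.008], [-1.0, -0.001, 0.001]]
contact_force: [0.2, 1.2, 1.2]
width: 0.49
circ [ 0.4085 -0.1692  0.0307] 51 hough [(array([ 0.4059, -0.1685]), 1.02), (array([ 0.411 , -0.1695]), 1.03)]
tcp [ 0.4156 -0.1523  0.1724] go cm: x 12.54 y -1.69 z -0.71
```

```bash
python3 -m pendant '[4.2,1,-0.9,-0.35,0,0,0, 4.2,1,-0.8,-0.35,0,0,0, 4.2,0,0,0,0,0,0, 4.2,0,0,0,0,0,0, 4.2,0,0,0,0,0,0]'
python3 look2.py 62 .408 -.1695
```

```text
clock: 34.92
eef_pos: [0.4075, -0.1696, 0.15]
eef_rot: [[-0.003, -0.006, 1.0], [0.0, 1.0, 0.006], [-1.0, 0.0, -0.003]]
contact_force: [-0.7, 0.4, 0.1]
width: 0.491
circ [ 0.4084 -0.1693  0.0308] 49 hough [(array([ 0.4063, -0.1693]), 0.99), (array([ 0.4013, -0.1687]), 0.92)]
tcp [ 0.4075 -0.1696  0.15  ] go cm: x 10.3 y 0.03 z 0.09
```

```bash
python3 -m pendant '[4.2,3.6,0,0,0,0,0, 4.2,3.6,0,0,0,0,0, 4.2,3.1,0,0,0,0,0, 4.2,0,0,0,0,0,0, 0,0,0,0,0,0,0, 0,0,0,0,0,0,0, 0,0,0,0,0,0,0, 0,0,0,0,0,0,0, 0,0,0,0,0,0,0, 0,0,0,0,0,0,0, 0,-1,0,0,0,0,0, 0,-3,0,0,0,0,0, 0,-4,0,0,0,0,0, 0,-4,0,0,0,0,0, 0,-3,0,0,0,0,0, 0,0,0,0,0,0,0]' 80
python3 -m pendant '[0,0,1.5,1.1,0,0,0, 0,0,3,2.3,0,0,0, 0,0,3,2.3,0,0,0, 0,0,3,2.3,0,0,0, 0,0,3,2.3,0,0,0, 0,0,3,2.3,0,0,0, 0,0,3,2.3,0,0,0, 0,0,3,2.3,0,0,0, 0,0,3,2.3,0,0,0, 0,0,3,2.3,0,0,0, 0,0,3,2.3,0,0,0, 0,0,1.7,1,0,0,0, 0,0,0,0,0,0,0, 0,0,0,0,0,0,0, 0,0,0,0,0,0,0]'
python3 - <<'E'
from h import *
s=env.state();print(((np.array([.6588,.1629])-s["eef_pos"][:2])*100).round(2),s["eef_pos"])
E
```

```text
clock: 36.3
eef_pos: [0.4096, -0.1704, 0.204]
eef_rot: [[0.007, -0.006, 1.0], [-0.005, 1.0, 0.006], [-1.0, -0.005, 0.007]]
contact_force: [1.3, -1.0, -6.5]
width: 0.21
clock: 37.55
eef_pos: [0.6555, 0.1635, 0.1936]
eef_rot: [[-0.007, -0.006, 1.0], [-0.001, 1.0, 0.006], [-1.0, -0.001, -0.007]]
contact_force: [0.4, -0.3, -8.0]
width: 0.207
[ 0.33 -0.06] [0.65553211 0.16350397 0.19358791]
```

```bash
python3 -m pendant '[0,3.5,-0.06,0.33,0,0,0, 0,3.5,0,0,0,0,0, 0,2.5,0,0,0,0,0, 0,0,0,0,0,0,0, 0,0,0,0,0,0,0, 0,0,0,0,0,0,0]'
python3 - <<'E'
from h import *
for _ in range(3): 
    s=env.state();cams.capture("top");print(s["eef_pos"].round(4),s["contact_force"].round(1))
E
```

```text
clock: 38.05
eef_pos: [0.6605, 0.163, 0.104]
eef_rot: [[0.001, -0.005, 1.0], [0.001, 1.0, 0.005], [-1.0, 0.001, 0.001]]
contact_force: [0.5, 1.1, -5.9]
width: 0.205
[0.6605 0.163  0.104 ] [ 0.5  1.1 -5.9]
[0.661  0.1633 0.1051] [ 0.4  0.6 -6.5]
[0.6611 0.1635 0.1052] [-0.3 -0.4 -7.6]
```

```bash
python3 -m pendant '[0,0.8,-0.05,-0.2,0,0,0, 0,0.5,0,0,0,0,0, 0,0.5,0,0,0,0,0, 0,0.5,0,0,0,0,0, 0,0.5,0,0,0,0,0, 0,0,0,0,0,0,0, 0,0,0,0,0,0,0]'
```

```text
clock: 38.78
eef_pos: [0.6599, 0.1624, 0.0747]
eef_rot: [[0.005, -0.006, 1.0], [-0.0, 1.0, 0.006], [-1.0, -0.0, 0.005]]
contact_force: [9.3, -0.8, -3.3]
width: 0.21
```

```bash
python3 -m pendant '[0,0.4,0,0.1,0,0,0, 0,0.4,0,0,0,0,0, 0,0.4,0,0,0,0,0, 0,0.3,0,0,0,0,0, 0,0,0,0,0,0,0, 0,0,0,0,0,0,0]'
```

```text
clock: 39.28
eef_pos: [0.66, 0.1626, 0.0596]
eef_rot: [[0.002, -0.006, 1.0], [-0.0, 1.0, 0.006], [-1.0, -0.0, 0.002]]
contact_force: [6.4, -1.8, -0.9]
width: 0.21
```

```bash
python3 -m pendant '[0,0.3,0,0,0,0,0, 0,0,0,0,0,0,0, 1.9,0,0,0,0,0,0, 2.4,0,0,0,0,0,0, 3.2,0,0,0,0,0,0, 4,0,0,0,0,0,0, 4.2,0,0,0,0,0,0, 4.2,-2,0,0,0,0,0, 4.2,-4,0,0,0,0,0, 4.2,-4,0,0,0,0,0, 4.2,-3.5,0,0,0,0,0]'
python3 -m pendant '[4.2,0,-3.4,-1.5,0,0,0, 4.2,0,-3.4,-1.5,0,0,0, 4.2,0,-3.4,-1.5,0,0,0, 4.2,0,-3.4,-1.5,0,0,0, 4.2,0,-3.4,-1.5,0,0,0, 4.2,0,-3.4,-1.5,0,0,0, 4.2,0,-3.4,-1.5,0,0,0, 4.2,0,-3.4,-1.5,0,0,0, 4.2,1.5,-3.4,-1.5,0,0,0, 4.2,1.5,-3.5,-1.5,0,0,0, 4.2,1.5,0,0,0,0,0, 4.2,0,0,0,0,0,0, 4.2,0,0,0,0,0,0, 4.2,0,0,0,0,0,0]'
python3 look2.py 56 .5105 -.18
```

```text
clock: 40.2
eef_pos: [0.6586, 0.1631, 0.1924]
eef_rot: [[-0.002, -0.006, 1.0], [0.0, 1.0, 0.006], [-1.0, 0.0, -0.002]]
contact_force: [0.2, 0.5, 2.1]
width: 0.492
clock: 41.37
eef_pos: [0.5115, -0.1782, 0.1466]
eef_rot: [[-0.002, -0.008, 1.0], [-0.0, 1.0, 0.008], [-1.0, 0.0, -0.002]]
contact_force: [0.2, -0.0, -0.1]
width: 0.496
circ [ 0.5122 -0.1796  0.0277] 49 hough [(array([ 0.5116, -0.1782]), 0.93), (array([ 0.5074, -0.1814]), 1.02)]
tcp [ 0.5115 -0.1782  0.1466] go cm: x 9.96 y -0.14 z 0.07
```

```bash
python3 -m pendant '[4.2,3.5,-0.14,0.06,0,0,0, 4.2,3.5,0,0,0,0,0, 4.2,2.9,0,0,0,0,0, 4.2,0,0,0,0,0,0, 0,0,0,0,0,0,0, 0,0,0,0,0,0,0, 0,0,0,0,0,0,0, 0,0,0,0,0,0,0, 0,0,0,0,0,0,0, 0,0,0,0,0,0,0, 0,-1,0,0,0,0,0, 0,-3,0,0,0,0,0, 0,-4,0,0,0,0,0, 0,-4,0,0,0,0,0, 0,-3,0,0,0,0,0, 0,0,0,0,0,0,0]' 80
python3 -m pendant '[0,0,1.7,0.9,0,0,0, 0,0,3.4,1.9,0,0,0, 0,0,3.4,1.9,0,0,0, 0,0,3.4,1.9,0,0,0, 0,0,3.4,1.9,0,0,0, 0,0,3.4,1.9,0,0,0, 0,0,3.4,1.9,0,0,0, 0,0,3.4,1.9,0,0,0, 0,3,1.7,0.8,0,0,0, 0,3,0,0,0,0,0, 0,3,0,0,0,0,0, 0,0,0,0,0,0,0, 0,0,0,0,0,0,0, 0,0,0,0,0,0,0, 0,0,0,0,0,0,0]'
python3 - <<'E'
from h import *
for _ in range(2): 
    s=env.state();cams.capture("top");print(((np.array([.6619,.0919])-s["eef_pos"][:2])*100).round(2),s["eef_pos"].round(4),s["contact_force"].round(1))
E
```

```text
clock: 42.75
eef_pos: [0.5136, -0.1813, 0.2045]
eef_rot: [[0.008, -0.006, 1.0], [-0.005, 1.0, 0.006], [-1.0, -0.005, 0.008]]
contact_force: [1.4, 0.3, -5.3]
width: 0.211
clock: 44.0
eef_pos: [0.6609, 0.0923, 0.1094]
eef_rot: [[0.002, -0.006, 1.0], [0.0, 1.0, 0.006], [-1.0, 0.0, 0.002]]
contact_force: [0.1, -0.0, -6.3]
width: 0.209
[ 0.1  -0.04] [0.6609 0.0923 0.1094] [ 0.1 -0.  -6.3]
[ 0.1  -0.04] [0.6609 0.0923 0.1095] [ 0.7  0.1 -7.4]
```

```bash
python3 -m pendant '[0,1,-0.04,0.1,0,0,0, 0,0.6,0,0,0,0,0, 0,0.5,0,0,0,0,0, 0,0.5,0,0,0,0,0, 0,0.5,0,0,0,0,0, 0,0,0,0,0,0,0, 0,0,0,0,0,0,0]'
```

```text
clock: 44.68
eef_pos: [0.6607, 0.0917, 0.0738]
eef_rot: [[-0.003, -0.006, 1.0], [-0.001, 1.0, 0.006], [-1.0, -0.001, -0.003]]
contact_force: [6.0, -2.4, -9.7]
width: 0.207
```

```bash
python3 -m pendant '[0,0.4,0,0.1,0,0,0, 0,0.4,0,0,0,0,0, 0,0.4,0,0,0,0,0, 0,0.3,0,0,0,0,0, 0,0,0,0,0,0,0, 0,0,0,0,0,0,0]'
python3 -m pendant '[0,0.2,0,0,0,0,0, 0,0,0,0,0,0,0, 1.9,0,0,0,0,0,0, 2.4,0,0,0,0,0,0, 3.2,0,0,0,0,0,0, 4,0,0,0,0,0,0, 4.2,0,0,0,0,0,0, 4.2,-2,0,0,0,0,0, 4.2,-4,0,0,0,0,0, 4.2,-4,0,0,0,0,0, 4.2,-3.5,0,0,0,0,0]'
python3 -m pendant '[4.2,0,-3.8,-1.25,0,0,0, 4.2,0,-3.8,-1.25,0,0,0, 4.2,0,-3.8,-1.25,0,0,0, 4.2,0,-3.8,-1.25,0,0,0, 4.2,0,-3.8,-1.25,0,0,0, 4.2,0,-3.8,-1.25,0,0,0, 4.2,0,-3.8,-1.25,0,0,0, 4.2,0,-3.8,-1.25,0,0,0, 4.2,0,-3.8,-1.25,0,0,0, 4.2,0,-3.8,-1.25,0,0,0, 4.2,1.5,-3.8,-1.25,0,0,0, 4.2,1.5,-3.5,-1.25,0,0,0, 4.2,1.5,0,0,0,0,0, 4.2,0,0,0,0,0,0, 4.2,0,0,0,0,0,0, 4.2,0,0,0,0,0,0]'
python3 look2.py 44 .507 -.361
```

```text
clock: 45.18
eef_pos: [0.6613, 0.092, 0.0596]
eef_rot: [[-0.003, -0.006, 1.0], [-0.0, 1.0, 0.006], [-1.0, -0.0, -0.003]]
contact_force: [2.2, -1.3, -8.5]
width: 0.211
clock: 46.1
eef_pos: [0.6618, 0.0924, 0.196]
eef_rot: [[-0.001, -0.006, 1.0], [0.0, 1.0, 0.006], [-1.0, 0.0, -0.001]]
contact_force: [1.1, -0.1, 0.5]
width: 0.491
clock: 47.43
eef_pos: [0.5158, -0.36, 0.1503]
eef_rot: [[-0.001, -0.008, 1.0], [-0.001, 1.0, 0.008], [-1.0, -0.001, -0.001]]
contact_force: [-0.5, -0.3, 0.7]
width: 0.494
circ [ 0.5088 -0.3607  0.0217] 43 hough [(array([ 0.5083, -0.362 ]), 0.93), (array([ 0.5036, -0.3593]), 0.99)]
tcp [ 0.5158 -0.36    0.1503] go cm: x 10.33 y -0.07 z -0.7
```

```bash
python3 -m pendant '[4.2,3.5,-0.1,-0.7,0,0,0, 4.2,3.5,0,0,0,0,0, 4.2,3.3,0,0,0,0,0, 4.2,0,0,0,0,0,0, 0,0,0,0,0,0,0, 0,0,0,0,0,0,0, 0,0,0,0,0,0,0, 0,0,0,0,0,0,0, 0,0,0,0,0,0,0, 0,0,0,0,0,0,0, 0,-1,0,0,0,0,0, 0,-3,0,0,0,0,0, 0,-4,0,0,0,0,0, 0,-4,0,0,0,0,0, 0,-3,0,0,0,0,0, 0,0,0,0,0,0,0]' 80
python3 -m pendant '[0,0,1.7,0.8,0,0,0, 0,0,3.3,1.6,0,0,0, 0,0,3.3,1.6,0,0,0, 0,0,3.3,1.6,0,0,0, 0,0,3.3,1.6,0,0,0, 0,0,3.3,1.6,0,0,0, 0,0,3.3,1.6,0,0,0, 0,0,3.3,1.6,0,0,0, 0,0,3.3,1.6,0,0,0, 0,0,3.3,1.6,0,0,0, 0,3,1.5,0.5,0,0,0, 0,3,0,0,0,0,0, 0,3,0,0,0,0,0, 0,0,0,0,0,0,0, 0,0,0,0,0,0,0, 0,0,0,0,0,0,0, 0,0,0,0,0,0,0]'
python3 - <<'E'
from h import *
s=env.state();print(((np.array([.6653,-.0321])-s["eef_pos"][:2])*100).round(2),s["eef_pos"].round(4),s["contact_force"].round(1))
E
```

```text
clock: 48.82
eef_pos: [0.5098, -0.3635, 0.2054]
eef_rot: [[0.008, -0.006, 1.0], [-0.009, 1.0, 0.006], [-1.0, -0.009, 0.008]]
contact_force: [0.9, -0.8, -2.9]
width: 0.21
clock: 50.23
eef_pos: [0.664, -0.0324, 0.1089]
eef_rot: [[0.002, -0.006, 1.0], [-0.0, 1.0, 0.006], [-1.0, -0.0, 0.002]]
contact_force: [-0.8, 0.7, -4.6]
width: 0.209
[0.13 0.03] [ 0.664  -0.0324  0.1089] [-0.8  0.7 -4.6]
```

```bash
python3 -m pendant '[0,1,0,0.12,0,0,0, 0,0.6,0,0,0,0,0, 0,0.5,0,0,0,0,0, 0,0.5,0,0,0,0,0, 0,0.5,0,0,0,0,0, 0,0,0,0,0,0,0, 0,0,0,0,0,0,0]'
python3 - <<'E'
from h import *
cams.capture("top");s=env.state();print(s["eef_pos"].round(4),s["contact_force"].round(1))
E
```

```text
clock: 50.82
eef_pos: [0.6638, -0.0321, 0.074]
eef_rot: [[-0.003, -0.006, 1.0], [-0.0, 1.0, 0.006], [-1.0, -0.0, -0.003]]
contact_force: [3.9, -1.8, -7.5]
width: 0.209
[ 0.6639 -0.0321  0.0742] [ 3.  -2.2 -7.3]
```

```bash
python3 -m pendant '[0,0.4,0,0.05,0,0,0, 0,0.4,0,0,0,0,0, 0,0.4,0,0,0,0,0, 0,0.3,0,0,0,0,0, 0,0,0,0,0,0,0, 0,0,0,0,0,0,0]'
python3 -m pendant '[0,0.2,0,0,0,0,0, 0,0,0,0,0,0,0, 1.9,0,0,0,0,0,0, 2.4,0,0,0,0,0,0, 3.2,0,0,0,0,0,0, 4,0,0,0,0,0,0, 4,-2,0,0,0,0,0, 4,-4,0,0,0,0,0, 4,-4,0,0,0,0,0, 4,-3.5,0,0,0,0,0]'
python3 -m pendant '[4,0,-2.5,-2.8,0,0,0, 4,0,-2.5,-2.8,0,0,0, 4,0,-2.5,-2.8,0,0,0, 4,0,-2.5,-2.8,0,0,0, 4,0,-2.5,-2.8,0,0,0, 4,0,-2.5,-2.8,0,0,0, 4,0,-2.5,-2.8,0,0,0, 4,1.5,-2.5,-2.8,0,0,0, 4,1.5,-2.4,-2.7,0,0,0, 4,1.5,0,0,0,0,0, 4,0,0,0,0,0,0, 4,0,0,0,0,0,0, 4,0,0,0,0,0,0]'
python3 look2.py 32 .414 -.2565
```

```text
clock: 51.37
eef_pos: [0.6642, -0.0319, 0.059]
eef_rot: [[-0.003, -0.006, 1.0], [0.0, 1.0, 0.006], [-1.0, 0.0, -0.003]]
contact_force: [3.4, -1.7, -7.3]
width: 0.212
clock: 52.2
eef_pos: [0.6645, -0.0317, 0.1952]
eef_rot: [[-0.002, -0.006, 1.0], [0.0, 1.0, 0.006], [-1.0, 0.0, -0.002]]
contact_force: [1.6, 0.1, 0.4]
width: 0.47
clock: 53.28
eef_pos: [0.4158, -0.2571, 0.1494]
eef_rot: [[-0.001, -0.007, 1.0], [-0.0, 1.0, 0.007], [-1.0, -0.0, -0.001]]
contact_force: [0.9, -0.3, -0.1]
width: 0.467
circ [ 0.409  -0.2555  0.0158] 31 hough [(array([ 0.4094, -0.2549]), 1.03)]
tcp [ 0.4158 -0.2571  0.1494] go cm: x 10.24 y 0.16 z -0.68
```

Run:
```python
from h import *
im=cv2.imread("pics/L32.png");P=cams.camera_params("wrist")
for x in(.408,.410,.412,.414,.416): print(x,wcirc(im,P,(x,-.2555),.038,[.0155,.016,.0165],.0011),[np.round(proj(P,(x,-.2555,.038)),1)])
t=cams.capture("top");T=cams.camera_params("top");print([(a.round(4)[:2],round(float(c),2)) for a,b,c in hough(t,T,(.414,-.256,.038),.016,3,.02)])
u,v=map(int,proj(P,(.412,-.2555,.038)));cv2.imwrite("pics/z32.png",cv2.resize(im[v-40:v+40,u-50:u+50],(800,640))[:600])
```

```text
0.408 (array([ 0.4088, -0.2555,  0.0156]), 31) [array([317.4, 186.8])]
0.41 (array([ 0.4091, -0.2557,  0.0159]), 31) [array([317.4, 188.9])]
0.412 (array([ 0.4123, -0.2562,  0.016 ]), 24) [array([317.4, 191. ])]
0.414 (array([ 0.4141, -0.2558,  0.0158]), 28) [array([317.3, 193.1])]
0.416 (array([ 0.4151, -0.2558,  0.0158]), 27) [array([317.3, 195.1])]
[]
```

View pics/z32.png

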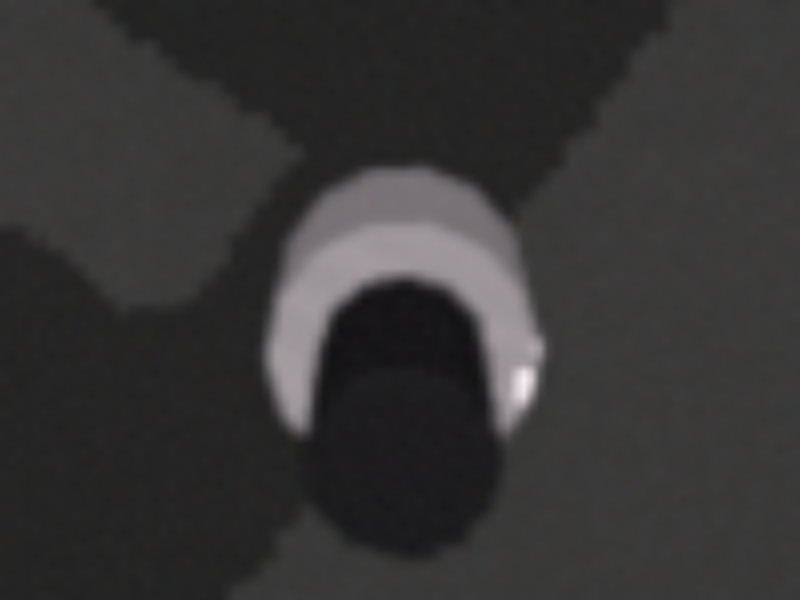

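The drum face is centred at (402,362) in the crop, which gives x≈0.4168, y≈-0.2555. I'm using that rather than the circle vote, which locked onto the drum's lower edge.

```bash
python3 -m pendant '[4,3.5,0.15,0.1,0,0,0, 4,3.5,0,0,0,0,0, 4,3.25,0,0,0,0,0, 4,0,0,0,0,0,0, 0,0,0,0,0,0,0, 0,0,0,0,0,0,0, 0,0,0,0,0,0,0, 0,0,0,0,0,0,0, 0,0,0,0,0,0,0, 0,0,0,0,0,0,0, 0,-1,0,0,0,0,0, 0,-3,0,0,0,0,0, 0,-4,0,0,0,0,0, 0,-4,0,0,0,0,0, 0,-3,0,0,0,0,0, 0,0,0,0,0,0,0]' 80
python3 -m pendant '[0,0,0.8,1.6,0,0,0, 0,0,1.5,3.1,0,0,0, 0,0,1.5,3.1,0,0,0, 0,0,1.5,3.1,0,0,0, 0,0,1.5,3.1,0,0,0, 0,0,1.5,3.1,0,0,0, 0,0,1.5,3.1,0,0,0, 0,0,1.5,3.1,0,0,0, 0,3,1,1.8,0,0,0, 0,3,0,0,0,0,0, 0,3,0,0,0,0,0, 0,0,0,0,0,0,0, 0,0,0,0,0,0,0, 0,0,0,0,0,0,0, 0,0,0,0,0,0,0]'
python3 - <<'E'
from h import *
s=env.state();print(((np.array([.668,-.132])-s["eef_pos"][:2])*100).round(2),s["eef_pos"].round(4),s["contact_force"].round(1))
E
```

```text
clock: 54.72
eef_pos: [0.4181, -0.2574, 0.2041]
eef_rot: [[0.008, -0.006, 1.0], [-0.007, 1.0, 0.006], [-1.0, -0.007, 0.008]]
contact_force: [0.7, 0.2, -1.7]
width: 0.209
clock: 55.97
eef_pos: [0.6672, -0.132, 0.1087]
eef_rot: [[0.002, -0.006, 1.0], [-0.001, 1.0, 0.006], [-1.0, -0.001, 0.002]]
contact_force: [0.3, 0.3, -2.0]
width: 0.211
[ 0.08 -0.  ] [ 0.6672 -0.132   0.1087] [ 0.3  0.3 -2. ]
```

```bash
python3 -m pendant '[0,1,0,0.08,0,0,0, 0,0.6,0,0,0,0,0, 0,0.5,0,0,0,0,0, 0,0.5,0,0,0,0,0, 0,0.5,0,0,0,0,0, 0,0,0,0,0,0,0, 0,0,0,0,0,0,0]'
```

```text
clock: 56.55
eef_pos: [0.6725, -0.1328, 0.0848]
eef_rot: [[0.017, -0.006, 1.0], [-0.005, 1.0, 0.006], [-1.0, -0.005, 0.017]]
contact_force: [4.8, 0.4, 28.5]
width: 0.212
```

```bash
python3 -m pendant '[0,-1,0,0,0,0,0, 0,-0.8,0,0.2,0,0,0, 0,0,0,0,0,0,0, 0,0,0,0,0,0,0]'
python3 -m pendant '[0,0.6,0,0,0,0,0, 0,0.5,0,0,0,0,0, 0,0.4,0,0,0,0,0, 0,0.3,0,0,0,0,0, 0,0,0,0,0,0,0, 0,0,0,0,0,0,0]'
```

```text
clock: 56.88
eef_pos: [0.6685, -0.1312, 0.0913]
eef_rot: [[-0.004, -0.006, 1.0], [0.0, 1.0, 0.006], [-1.0, 0.0, -0.004]]
contact_force: [-0.3, 0.5, -2.7]
width: 0.212
clock: 57.38
eef_pos: [0.6735, -0.1318, 0.0836]
eef_rot: [[0.014, -0.006, 1.0], [-0.003, 1.0, 0.007], [-1.0, -0.003, 0.014]]
contact_force: [1.1, 1.8, 33.0]
width: 0.213
```

```bash
python3 - <<'E'
from h import *
s=env.state();print(s["torque"].round(3),s["contact_force"].round(1),s["eef_pos"].round(4))
E
python3 -m pendant '[0,-1,0,0,0,0,0, 0,-1,0,0,0,0,0, 0,0,0,0,0,0,0, 0,0,0,0,0,0,0]'
python3 - <<'E'
from h import *
s=env.state();print(s["torque"].round(3),s["contact_force"].round(1),s["eef_pos"].round(4))
im=cams.capture("wrist");P=cams.camera_params("wrist");cv2.imwrite("pics/h32.png",im)
p=s["eef_pos"]
for dx,zz in((0,.036),):
    z=p[2]-.0455+.036;print("held drum top",wcirc(im,P,(p[0],p[1]),z,[.0155,.016,.0165],.006))
# weights racked/row lying: circle of visible hole rim
for x,y,r in((.668,-.132,.0175),(.6662,-.0851,.0205),(.6688,-.1731,.0145)):
    print(wcirc(im,P,(x,y),.042,np.arange(r,r+.0026,.0005),.005))
E
```

```text
[ 0.704  0.412 -0.059] [ 1.1  1.8 33. ] [ 0.6735 -0.1318  0.0836]
clock: 57.72
eef_pos: [0.6683, -0.1313, 0.0929]
eef_rot: [[-0.004, -0.006, 1.0], [0.0, 1.0, 0.006], [-1.0, 0.0, -0.004]]
contact_force: [-0.3, 0.9, -2.9]
width: 0.212
[ 0.007 -0.016  0.001] [-0.3  0.9 -2.9] [ 0.6683 -0.1313  0.0929]
held drum top (array([ 0.6699, -0.1268,  0.0158]), 23)
(array([ 0.6631, -0.1289,  0.0198]), 23)
(array([ 0.6656, -0.0849,  0.0205]), 48)
(array([ 0.664 , -0.1747,  0.0169]), 12)
```

```bash
python3 -m pendant '[0,0,-0.12,0.05,0,0,0, 0,0.5,0,0,0,0,0, 0,0.4,0,0,0,0,0, 0,0.4,0,0,0,0,0, 0,0.4,0,0,0,0,0, 0,0,0,0,0,0,0, 0,0,0,0,0,0,0]'
python3 - <<'E'
from h import *
s=env.state();print(s["torque"].round(3),s["contact_force"].round(1),s["eef_pos"].round(4))
E
```

```text
clock: 58.35
eef_pos: [0.6723, -0.1331, 0.0834]
eef_rot: [[0.008, -0.006, 1.0], [-0.003, 1.0, 0.006], [-1.0, -0.003, 0.008]]
contact_force: [-0.3, 1.7, 20.1]
width: 0.213
[ 0.103  0.298 -0.109] [-0.3  1.7 20.1] [ 0.6723 -0.1331  0.0834]
```

```bash
python3 -m pendant '[0,-0.7,0,0,0,0,0, 0,0,0,0.15,0,0,0, 0,0.4,0,0,0,0,0, 0,0.4,0,0,0,0,0, 0,0.2,0,0,0,0,0, 0,0,0,0,0,0,0, 0,0,0,0,0,0,0]'
python3 - <<'E'
from h import *
s=env.state();print(s["torque"].round(3),s["contact_force"].round(1),s["eef_pos"].round(4))
E
```

```text
clock: 58.93
eef_pos: [0.6746, -0.1333, 0.082]
eef_rot: [[0.01, -0.006, 1.0], [-0.003, 1.0, 0.006], [-1.0, -0.003, 0.01]]
contact_force: [-0.2, 0.9, 27.4]
width: 0.208
[ 0.     0.478 -0.099] [-0.2  0.9 27.4] [ 0.6746 -0.1333  0.082 ]
```

```bash
python3 -m pendant '[0,-0.8,0,0,0,0,0, 0,-0.4,0,0.15,0,0,0, 0,0,0,0,0,0,0, 0,0,0,0,0,0,0]'
python3 - <<'E'
from h import *
s=env.state();print(s["torque"].round(3),s["contact_force"].round(1),s["eef_pos"].round(4))
E
python3 -m pendant '[0,0.4,0,0,0,0,0, 0,0.4,0,0,0,0,0, 0,0.4,0,0,0,0,0, 0,0.2,0,0,0,0,0, 0,0,0,0,0,0,0, 0,0,0,0,0,0,0]'
python3 - <<'E'
from h import *
s=env.state();print(s["torque"].round(3),s["contact_force"].round(1),s["eef_pos"].round(4))
E
```

```text
clock: 59.27
eef_pos: [0.6716, -0.1323, 0.0841]
eef_rot: [[-0.005, -0.006, 1.0], [0.001, 1.0, 0.006], [-1.0, 0.001, -0.005]]
contact_force: [0.2, 0.3, -2.9]
width: 0.21
[ 0.008 -0.061  0.074] [ 0.2  0.3 -2.9] [ 0.6716 -0.1323  0.0841]
clock: 59.77
eef_pos: [0.6759, -0.1333, 0.0809]
eef_rot: [[0.01, -0.006, 1.0], [-0.003, 1.0, 0.006], [-1.0, -0.003, 0.01]]
contact_force: [-2.6, 1.2, 31.0]
width: 0.211
[ 0.127  1.217 -0.094] [-2.6  1.2 31. ] [ 0.6759 -0.1333  0.0809]
```

The weight keeps landing on the rim at the -x side, so it was probably gripped off-centre and has tilted. I'll set it back on the empty mat, let it stand, look again and regrasp it centred.

```bash
python3 -m pendant '[0,-2,0,0,0,0,0, 0,-4,0,0,0,0,0, 0,-4,0,0,0,0,0, 0,-2,-1.5,-3,0,0,0, 0,0,-1.8,-3.2,0,0,0, 0,0,-1.8,-3.2,0,0,0, 0,0,-1.8,-3.2,0,0,0, 0,0,-1.8,-3.2,0,0,0, 0,0,-1.8,-3.2,0,0,0, 0,0,-1.5,-3.2,0,0,0, 0,0,0,0,0,0,0, 0,0,0,0,0,0,0, 0,0,0,0,0,0,0]'
python3 -m pendant '[0,3,0,0,0,0,0, 0,4,0,0,0,0,0, 0,4,0,0,0,0,0, 0,2,0,0,0,0,0, 0,0.5,0,0,0,0,0, 0,0,0,0,0,0,0, 0,0,0,0,0,0,0]'
python3 - <<'E'
from h import *
s=env.state();print(s["torque"].round(3),s["contact_force"].round(1),s["eef_pos"].round(4))
E
```

```text
clock: 60.85
eef_pos: [0.4514, -0.2537, 0.192]
eef_rot: [[-0.003, -0.006, 1.0], [0.001, 1.0, 0.006], [-1.0, 0.001, -0.003]]
contact_force: [-0.1, -0.2, -3.4]
width: 0.213
clock: 61.43
eef_pos: [0.4523, -0.254, 0.059]
eef_rot: [[-0.001, -0.007, 1.0], [-0.001, 1.0, 0.007], [-1.0, -0.001, -0.001]]
contact_force: [-0.1, -1.0, -2.2]
width: 0.212
[-0.017  0.01  -0.012] [-0.1 -1.  -2.2] [ 0.4523 -0.254   0.059 ]
```

```bash
python3 -m pendant '[0,0.4,0,0,0,0,0, 0,0.3,0,0,0,0,0, 0,0.3,0,0,0,0,0, 0,0.2,0,0,0,0,0, 0,0,0,0,0,0,0, 0,0,0,0,0,0,0]'
python3 - <<'E'
from h import *
s=env.state();print(s["torque"].round(3),s["contact_force"].round(1),s["eef_pos"].round(4))
E
```

```text
clock: 61.93
eef_pos: [0.451, -0.254, 0.0459]
eef_rot: [[-0.002, -0.006, 1.0], [-0.0, 1.0, 0.006], [-1.0, -0.0, -0.002]]
contact_force: [-1.0, -0.2, -2.4]
width: 0.209
[-0.002 -0.042 -0.03 ] [-1.  -0.2 -2.4] [ 0.451  -0.254   0.0459]
```

```bash
python3 -m pendant '[0,0.2,0,0,0,0,0, 0,0.15,0,0,0,0,0, 0,0,0,0,0,0,0, 0,0,0,0,0,0,0]'
python3 -m pendant '[0,0.1,0,0,0,0,0, 0,0.1,0,0,0,0,0, 0,0,0,0,0,0,0, 0,0,0,0,0,0,0]'
```

```text
clock: 62.27
eef_pos: [0.4517, -0.2543, 0.045]
eef_rot: [[-0.001, -0.006, 1.0], [-0.001, 1.0, 0.006], [-1.0, -0.001, -0.001]]
contact_force: [-4.0, 3.8, 14.7]
width: 0.206
clock: 62.6
eef_pos: [0.4522, -0.2544, 0.0448]
eef_rot: [[0.0, -0.006, 1.0], [-0.001, 1.0, 0.006], [-1.0, -0.001, 0.0]]
contact_force: [-8.2, 6.8, 27.0]
width: 0.209
```

```bash
python3 -m pendant '[0,-0.25,0,0,0,0,0, 1.9,0,0,0,0,0,0, 2.3,0,0,0,0,0,0, 3,0,0,0,0,0,0, 4,0,0,0,0,0,0, 4,0,0,0,0,0,0, 4,-2,0,0,0,0,0, 4,-4,0,0,0,0,0, 4,-4,0,0,0,0,0, 4,0,0,0,0,0,0, 4,0,0,0,0,0,0, 4,0,0,0,0,0,0]'
python3 - <<'E'
from h import *
s=env.state();p=s["eef_pos"];im=cams.capture("wrist");P=cams.camera_params("wrist");cv2.imwrite("pics/L32b.png",im);print(p.round(4))
for x in np.arange(p[0]-.008,p[0]+.009,.002): print(round(x,4),np.round(proj(P,(x,p[1],.038)),1),wcirc(im,P,(x,p[1]),.038,[.0155,.016,.0165],.0031))
u,v=map(int,proj(P,(p[0],p[1],.038)));g=cv2.cvtColor(im,cv2.COLOR_BGR2GRAY)
print(u,v);print(g[v-30:v+34,u].tolist());print(g[v,u-28:u+28].tolist());print(g[v-6,u-28:u+28].tolist())
t=cams.capture("top");T=cams.camera_params("top");print([(a.round(4)[:2],round(float(c),2)) for a,b,c in hough(t,T,(p[0],p[1],.038),.016,3,.02)])
E
```

```text
clock: 63.6
eef_pos: [0.4509, -0.2538, 0.142]
eef_rot: [[-0.003, -0.006, 1.0], [0.0, 1.0, 0.006], [-1.0, 0.0, -0.003]]
contact_force: [0.9, 0.6, -0.8]
width: 0.466
[ 0.4509 -0.2538  0.142 ]
0.4429 [315.1 189.8] (array([ 0.442 , -0.2544,  0.016 ]), 10)
0.4449 [315.1 192. ] (array([ 0.4439, -0.2538,  0.016 ]), 9)
0.4469 [315.1 194.1] (array([ 0.4452, -0.2537,  0.016 ]), 9)
0.4489 [315.  196.3] (array([ 0.4468, -0.2537,  0.0161]), 8)
0.4509 [315.  198.4] (array([ 0.4484, -0.2538,  0.0162]), 7)
0.4529 [315.  200.5] (array([ 0.4502, -0.2537,  0.0161]), 5)
0.4549 [315.  202.7] (array([ 0.4548, -0.2539,  0.016 ]), 2)
0.4569 [315.  204.8] (array([ 0.4568, -0.2539,  0.016 ]), 0)
0.4589 [315.  206.9] (array([ 0.4588, -0.2539,  0.016 ]), 0)
315 198
[22, 25, 22, 25, 24, 48, 60, 60, 60, 58, 58, 57, 55, 44, 31, 30, 30, 30, 28, 28, 29, 27, 29, 29, 27, 30, 29, 29, 29, 26, 29, 33, 36, 36, 35, 36, 36, 36, 36, 37, 38, 37, 36, 37, 37, 36, 37, 37, 38, 35, 34, 50, 58, 60, 57, 58, 58, 57, 57, 59, 57, 55, 57, 56]
[37, 36, 36, 35, 34, 36, 32, 37, 33, 37, 34, 37, 37, 36, 37, 37, 35, 37, 36, 38, 37, 36, 37, 36, 34, 32, 33, 31, 29, 31, 33, 34, 33, 35, 34, 38, 36, 38, 35, 35, 37, 44, 56, 57, 57, 58, 55, 57, 54, 55, 55, 56, 56, 58, 56, 56]
[38, 37, 37, 34, 37, 34, 36, 38, 35, 35, 36, 36, 36, 36, 38, 37, 36, 37, 43, 46, 48, 49, 42, 28, 28, 26, 30, 29, 27, 28, 29, 28, 29, 29, 31, 28, 28, 28, 28, 33, 44, 55, 57, 57, 56, 56, 57, 57, 58, 58, 56, 56, 57, 58, 58, 58]
[]
```

Run:
```python
import cv2,numpy as np
from h import *
a=cv2.imread("pics/L32b.png");b=cams.capture("top")
o=np.zeros((600,800,3),np.uint8);o[:300,:480]=cv2.resize(a,(480,300),interpolation=cv2.INTER_AREA);o[:300,480:]=cv2.resize(a[150:250,262:369],(320,300),interpolation=2)
o[300:,:]=cv2.resize(b[160:265,250:426],(800,300) ,interpolation=2);cv2.imwrite("pics/q.png",o)
```

```text
(no output)
```

View pics/q.png

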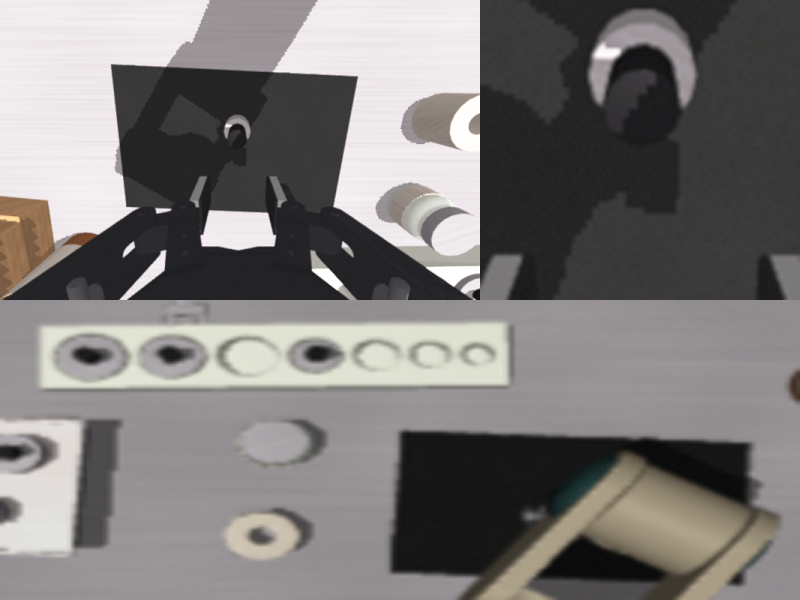

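w32 stands upright about 21 mm nearer the base than the tool, so it had swung in the grip. The top view shows holes 6, 5 and 3 properly filled. I'll re-centre and measure from intensity profiles.

```bash
python3 -m pendant '[4,0,0.1,-2.1,0,0,0, 4,-0.8,0,0,0,0,0, 4,0,0,0,0,0,0, 4,0,0,0,0,0,0, 4,0,0,0,0,0,0]'
python3 - <<'E'
from h import *
s=env.state();p=s["eef_pos"];im=cams.capture("wrist");P=cams.camera_params("wrist");cv2.imwrite("pics/L32c.png",im);print(p.round(4))
u,v=map(round,proj(P,(p[0],p[1],.038)));g=cv2.cvtColor(im,cv2.COLOR_BGR2GRAY);print(u,v)
print("col u-13..",[g[v-36:v+30,u+k].tolist() for k in(0,)])
for k in(-8,-4,0,4):print("row",v+k,g[v+k,u-26:u+27].tolist())
for x in np.arange(p[0]-.006,p[0]+.007,.002): print(round(x,4),np.round(proj(P,(x,p[1],.038)),1),wcirc(im,P,(x,p[1]),.038,[.0155,.016,.0165],.0011))
E
```

```text
clock: 64.17
eef_pos: [0.4306, -0.253, 0.1506]
eef_rot: [[-0.002, -0.006, 1.0], [0.0, 1.0, 0.006], [-1.0, 0.0, -0.002]]
contact_force: [0.3, 0.6, -1.2]
width: 0.469
[ 0.4306 -0.253   0.1506]
315 195
col u-13.. [[37, 34, 36, 38, 36, 35, 34, 36, 34, 36, 36, 36, 55, 101, 117, 116, 117, 116, 116, 130, 151, 156, 153, 152, 153, 135, 81, 29, 21, 23, 23, 21, 25, 23, 24, 21, 23, 26, 29, 33, 32, 30, 29, 28, 29, 29, 31, 27, 29, 29, 26, 27, 26, 29, 26, 27, 28, 26, 28, 29, 31, 51, 57, 58, 59, 59]]
row 187 [41, 37, 35, 36, 36, 36, 36, 38, 35, 37, 68, 118, 152, 158, 157, 155, 154, 153, 145, 123, 91, 52, 24, 22, 22, 19, 21, 20, 20, 24, 28, 35, 64, 113, 149, 151, 150, 151, 151, 152, 150, 127, 78, 57, 56, 57, 60, 59, 59, 58, 57, 58, 57]
row 191 [36, 36, 38, 37, 36, 34, 34, 35, 36, 56, 111, 151, 154, 153, 154, 153, 128, 56, 22, 21, 22, 22, 23, 24, 22, 21, 25, 23, 23, 21, 24, 22, 23, 19, 21, 55, 115, 156, 156, 154, 152, 150, 128, 77, 58, 57, 58, 58, 57, 58, 57, 57, 58]
row 195 [38, 36, 36, 36, 35, 37, 38, 35, 44, 98, 149, 159, 158, 158, 157, 128, 48, 21, 20, 22, 23, 18, 21, 21, 22, 20, 23, 22, 24, 25, 20, 25, 20, 23, 20, 23, 61, 116, 149, 151, 191, 239, 241, 178, 73, 53, 58, 58, 59, 59, 57, 58, 57]
row 199 [35, 37, 36, 36, 37, 37, 36, 36, 35, 38, 88, 139, 157, 159, 137, 67, 22, 20, 25, 28, 31, 31, 32, 30, 28, 30, 32, 27, 29, 29, 31, 30, 29, 29, 24, 18, 33, 105, 175, 203, 201, 179, 120, 60, 53, 57, 57, 59, 57, 57, 57, 60, 59]
0.4246 [315.5 188.9] (array([ 0.4238, -0.2533,  0.0155]), 34)
0.4266 [315.5 191. ] (array([ 0.4267, -0.2533,  0.0165]), 26)
0.4286 [315.5 193.1] (array([ 0.4291, -0.2535,  0.0158]), 27)
0.4306 [315.5 195.2] (array([ 0.4298, -0.2535,  0.0157]), 27)
0.4326 [315.4 197.2] (array([ 0.4315, -0.2533,  0.0158]), 17)
0.4346 [315.4 199.3] (array([ 0.4341, -0.2532,  0.016 ]), 9)
0.4366 [315.4 201.3] (array([ 0.4369, -0.2528,  0.0157]), 17)
```

```bash
python3 -m pendant '[4,-2,0,0,0,0,0, 4,-2,1.2,2.4,0,0,0, 4,0,1.5,3.1,0,0,0, 4,0,1.5,3.1,0,0,0, 4,0,1.5,3.1,0,0,0, 4,0,1.5,3.1,0,0,0, 4,0,1.5,3.1,0,0,0, 4,0,1.5,3.1,0,0,0, 4,2,1.5,2.7,0,0,0, 4,2,0.5,0,0,0,0, 4,0,0,0,0,0,0, 4,0,0,0,0,0,0, 4,0,0,0,0,0,0]'
python3 - <<'E'
from h import *
s=env.state();p=s["eef_pos"];im=cams.capture("wrist");P=cams.camera_params("wrist");cv2.imwrite("pics/H1.png",im);print(p.round(4))
for R in([.0175,.018],[.0185,.019,.0195],[.0175,.018,.0185,.019,.0195]):
    for c in((.6675,-.132),(.6695,-.132)): print(R,wcirc(im,P,c,.042,R,.004))
u,v=map(round,proj(P,(.6676,-.132,.042)));g=cv2.cvtColor(im,cv2.COLOR_BGR2GRAY);print(u,v,proj(P,(.6676,-.132,.042)))
print("col",g[v-28:v+29,u].tolist());print("row",g[v,u-28:u+29].tolist())
print("2mm px",np.array(proj(P,(.6696,-.13,.042)))-proj(P,(.6676,-.132,.042)))
E
```

```text
clock: 65.3
eef_pos: [0.6665, -0.1303, 0.1516]
eef_rot: [[-0.001, -0.006, 1.0], [-0.001, 1.0, 0.006], [-1.0, -0.001, -0.001]]
contact_force: [0.8, 0.2, 0.1]
width: 0.469
[ 0.6665 -0.1303  0.1516]
[0.0175, 0.018] (array([ 0.6684, -0.1309,  0.0178]), 29)
[0.0175, 0.018] (array([ 0.6684, -0.1309,  0.0178]), 29)
[0.0185, 0.019, 0.0195] (array([ 0.6698, -0.1309,  0.0189]), 26)
[0.0185, 0.019, 0.0195] (array([ 0.6698, -0.1309,  0.0189]), 26)
[0.0175, 0.018, 0.0185, 0.019, 0.0195] (array([ 0.6684, -0.1309,  0.0178]), 29)
[0.0175, 0.018, 0.0185, 0.019, 0.0195] (array([ 0.6684, -0.1309,  0.0178]), 29)
314 196 (np.float64(314.01881275954867), np.float64(196.25862816571652))
col [241, 242, 242, 242, 242, 243, 243, 243, 243, 225, 200, 232, 243, 242, 243, 242, 242, 242, 243, 242, 242, 242, 243, 242, 203, 152, 146, 148, 149, 149, 149, 149, 149, 149, 149, 149, 150, 149, 131, 117, 111, 112, 113, 112, 111, 112, 114, 133, 143, 144, 145, 150, 184, 204, 233, 241, 240]
row [138, 135, 144, 148, 150, 148, 149, 146, 136, 129, 114, 102, 105, 127, 147, 149, 148, 150, 149, 148, 150, 148, 148, 149, 148, 149, 148, 149, 149, 150, 150, 149, 149, 149, 148, 149, 149, 148, 148, 149, 149, 148, 150, 150, 135, 107, 102, 140, 182, 209, 240, 243, 243, 243, 242, 236, 224]
2mm px [2.1466237  2.08991152]
```

```bash
python3 -m pendant '[4,-2,0,0,0,0,0, 4,-2,-1.5,-2.9,0,0,0, 4,0,-1.5,-2.9,0,0,0, 4,0,-1.5,-2.9,0,0,0, 4,0,-1.5,-2.9,0,0,0, 4,0,-1.5,-2.9,0,0,0, 4,0,-1.5,-2.9,0,0,0, 4,0,-1.5,-2.9,0,0,0, 4,2,-1.8,-3.3,0,0,0, 4,2,0,0,0,0,0, 4,0,0,0,0,0,0, 4,0,0,0,0,0,0, 4,0,0,0,0,0,0]'
python3 - <<'E'
from h import *
s=env.state();p=s["eef_pos"];im=cams.capture("wrist");P=cams.camera_params("wrist");cv2.imwrite("pics/L32d.png",im);print(p.round(4))
u,v=map(round,proj(P,(.4302,-.2532,.038)));g=cv2.cvtColor(im,cv2.COLOR_BGR2GRAY);print(u,v,proj(P,(.4302,-.2532,.038)),proj(P,(.4302+.016,-.2532,.038)))
print("col",g[v-36:v+5,u].tolist());print("row",v,g[v,u-26:u+27].tolist())
E
```

```text
clock: 66.43
eef_pos: [0.4329, -0.254, 0.1535]
eef_rot: [[0.0, -0.006, 1.0], [-0.002, 1.0, 0.006], [-1.0, -0.002, 0.0]]
contact_force: [0.6, -0.3, 0.1]
width: 0.472
[ 0.4329 -0.254   0.1535]
317 191 (np.float64(316.5106857197209), np.float64(190.95070371570455)) (np.float64(316.387135922273), np.float64(207.1892931207969))
col [36, 36, 34, 34, 37, 34, 36, 38, 37, 37, 36, 37, 36, 59, 103, 117, 116, 116, 116, 119, 141, 155, 155, 153, 153, 151, 107, 45, 22, 22, 23, 23, 23, 21, 22, 20, 23, 26, 28, 31, 29]
row 191 [37, 37, 37, 34, 37, 37, 35, 39, 70, 126, 158, 159, 158, 156, 136, 76, 27, 18, 23, 24, 25, 22, 22, 22, 22, 23, 23, 21, 22, 21, 23, 22, 20, 21, 22, 51, 110, 151, 153, 192, 234, 238, 206, 83, 52, 56, 56, 57, 58, 59, 58, 56, 58]
```

```bash
python3 -m pendant '[4,3.5,0.1,-0.25,0,0,0, 4,3.5,0,0,0,0,0, 4,3.5,0,0,0,0,0, 4,0,0,0,0,0,0, 4,0,0,0,0,0,0, 0,0,0,0,0,0,0, 0,0,0,0,0,0,0, 0,0,0,0,0,0,0, 0,0,0,0,0,0,0, 0,0,0,0,0,0,0, 0,0,0,0,0,0,0, 0,0,0,0,0,0,0]' 120
python3 -m pendant '[0,-1,0,0,0,0,0, 0,-3,0,0,0,0,0, 0,-4,0,0,0,0,0, 0,-4,0,0,0,0,0, 0,-2,0,0,0,0,0, 0,0,1.2,2.4,0,0,0, 0,0,1.5,2.9,0,0,0, 0,0,1.5,2.9,0,0,0, 0,0,1.5,2.9,0,0,0, 0,0,1.5,2.9,0,0,0, 0,0,1.5,2.9,0,0,0, 0,0,1.5,2.9,0,0,0, 0,3,1.5,2.9,0,0,0, 0,3,0.5,1.2,0,0,0, 0,2.3,0,0,0,0,0, 0,0,0,0,0,0,0, 0,0,0,0,0,0,0, 0,0,0,0,0,0,0]'
python3 - <<'E'
from h import *
cams.capture("top");s=env.state();print(((np.array([.6684,-.1315])-s["eef_pos"][:2])*100).round(2),s["eef_pos"].round(4),s["contact_force"].round(1),s["torque"].round(3))
p=s["eef_pos"];im=cams.capture("wrist");P=cams.camera_params("wrist");cv2.imwrite("pics/h32b.png",im)
# held weight drum top expected at z=tcp-.045+.036
z=p[2]-.009;u,v=map(round,proj(P,(p[0],p[1],z)));g=cv2.cvtColor(im,cv2.COLOR_BGR2GRAY);print(u,v,"R rows up",v-proj(P,(p[0]-.016,p[1],z))[1]);print(g[v-50:v+6,u].tolist());print(g[v-12,u-32:u+33].tolist())
E
```

```text
clock: 67.48
eef_pos: [0.4311, -0.2538, 0.0497]
eef_rot: [[0.003, -0.006, 1.0], [-0.003, 1.0, 0.006], [-1.0, -0.003, 0.003]]
contact_force: [0.3, 0.8, 8.6]
width: 0.198
clock: 68.98
eef_pos: [0.6664, -0.1306, 0.1074]
eef_rot: [[0.001, -0.006, 1.0], [-0.001, 1.0, 0.006], [-1.0, -0.001, 0.001]]
contact_force: [-0.2, -1.2, -2.1]
width: 0.196
[ 0.17 -0.07] [ 0.6667 -0.1308  0.1081] [-0.3  0.1 -1.7] [-0.055 -0.03   0.025]
315 241 R rows up 26.03347213242634
[152, 152, 149, 148, 150, 138, 103, 80, 80, 81, 80, 80, 82, 81, 82, 82, 80, 80, 82, 81, 81, 83, 98, 109, 107, 105, 105, 103, 106, 106, 109, 110, 72, 28, 10, 13, 9, 12, 14, 14, 13, 14, 8, 13, 14, 17, 10, 14, 12, 13, 15, 13, 12, 15, 10, 11]
[148, 147, 148, 148, 148, 148, 148, 147, 133, 105, 103, 104, 107, 107, 110, 110, 109, 110, 109, 100, 72, 46, 18, 12, 10, 11, 9, 13, 15, 14, 10, 17, 14, 11, 14, 14, 11, 13, 11, 14, 13, 13, 13, 12, 11, 16, 39, 79, 107, 109, 105, 104, 104, 103, 106, 106, 106, 105, 105, 124, 148, 149, 147, 148, 148]
```

Run:
```python
from h import *
s=env.state();p=s["eef_pos"];P=cams.camera_params("wrist")
for off in(.043,.045,.047,.05):
    z=p[2]-off;print(off,[ (dx,round(proj(P,(p[0]-.016+dx,p[1],z+.036))[1],1),round(proj(P,(p[0]-.016+dx,p[1],z))[1],1)) for dx in(-.004,-.002,0,.002)])
print("obs top edge 213, bottom edge 196.7")
```

```text
0.043 [(-0.004, np.float64(209.4), np.float64(192.8)), (-0.002, np.float64(212.8), np.float64(195.6)), (0, np.float64(216.2), np.float64(198.5)), (0.002, np.float64(219.5), np.float64(201.3))]
0.045 [(-0.004, np.float64(208.2), np.float64(192.0)), (-0.002, np.float64(211.6), np.float64(194.9)), (0, np.float64(215.0), np.float64(197.7)), (0.002, np.float64(218.3), np.float64(200.5))]
0.047 [(-0.004, np.float64(207.2), np.float64(191.3)), (-0.002, np.float64(210.5), np.float64(194.1)), (0, np.float64(213.8), np.float64(196.9)), (0.002, np.float64(217.1), np.float64(199.7))]
0.05 [(-0.004, np.float64(205.6), np.float64(190.2)), (-0.002, np.float64(208.9), np.float64(193.0)), (0, np.float64(212.1), np.float64(195.7)), (0.002, np.float64(215.4), np.float64(198.5))]
obs top edge 213, bottom edge 196.7
```

The held weight is upright and centred: top edge observed at row 213 (predicted 213.5), bottom edge at 196.7 (predicted 196.6). Inserting gently.

```bash
python3 -m pendant '[0,1,-0.07,0.16,0,0,0, 0,0.5,0,0,0,0,0, 0,0.4,0,0,0,0,0, 0,0.3,0,0,0,0,0, 0,0,0,0,0,0,0, 0,0,0,0,0,0,0]'
python3 - <<'E'
from h import *
s=env.state();print(s["torque"].round(3),s["contact_force"].round(1),s["eef_pos"].round(4))
E
```

```text
clock: 69.58
eef_pos: [0.6675, -0.1312, 0.082]
eef_rot: [[-0.002, -0.006, 1.0], [-0.001, 1.0, 0.006], [-1.0, -0.001, -0.002]]
contact_force: [4.1, -2.4, -5.5]
width: 0.199
[-0.661 -0.923  0.035] [ 4.1 -2.4 -5.5] [ 0.6675 -0.1312  0.082 ]
```

```bash
python3 -m pendant '[0,0.3,-0.05,0.05,0,0,0, 0,0.4,0,0,0,0,0, 0,0.4,0,0,0,0,0, 0,0.4,0,0,0,0,0, 0,0.3,0,0,0,0,0, 0,0.3,0,0,0,0,0, 0,0,0,0,0,0,0, 0,0,0,0,0,0,0]'
python3 - <<'E'
from h import *
s=env.state();print(s["torque"].round(3),s["contact_force"].round(1),s["eef_pos"].round(4))
E
```

```text
clock: 70.25
eef_pos: [0.6677, -0.1313, 0.0607]
eef_rot: [[-0.003, -0.006, 1.0], [-0.0, 1.0, 0.006], [-1.0, -0.0, -0.003]]
contact_force: [4.4, -2.4, -4.2]
width: 0.2
[-0.546 -0.969  0.003] [ 4.4 -2.4 -4.2] [ 0.6677 -0.1313  0.0607]
```

```bash
python3 -m pendant '[0,0.2,0,0,0,0,0, 0,0,0,0,0,0,0, 1.9,0,0,0,0,0,0, 2.4,0,0,0,0,0,0, 3.2,0,0,0,0,0,0, 3.6,0,0,0,0,0,0, 3.6,-2,0,0,0,0,0, 3.6,-4,0,0,0,0,0, 3.6,-4,0,0,0,0,0, 3.6,-4,0,0,0,0,0, 3.6,-3,3.5,-2,0,0,0, 3.6,0,3.5,-2,0,0,0, 3.6,0,3.5,-2,0,0,0, 3.6,0,3.5,-2,0,0,0, 3.6,0,2,0,0,0,0, 3.6,0,0,0,0,0,0, 3.6,0,0,0,0,0,0, 3.6,0,0,0,0,0,0]'
python3 - <<'E'
from h import *
im=cams.capture("wrist");P=cams.camera_params("wrist");np.save("wF.npy",P["cam_to_world"]);cv2.imwrite("pics/wF.png",im);s=cams.capture("scene");cv2.imwrite("pics/sF.png",s)
print(env.state()["eef_pos"].round(3))
v=int(proj(P,(.66,0,.042))[1]);u0=int(proj(P,(.66,-.2,.042))[0]);u1=int(proj(P,(.66,.2,.042))[0]);print(u0,u1,v)
o=np.zeros((600,800,3),np.uint8)
o[:300]=cv2.resize(im[v-65:v+55,160:480],(800,300),interpolation=2)
o[300:,:400]=cv2.resize(s[120:195,345:445],(400,300),interpolation=2);o[300:,400:]=cv2.resize(s[205:280,250:400],(400,300),interpolation=2)
cv2.imwrite("pics/fin.png",o)
E
```

```text
clock: 71.75
eef_pos: [0.5908, 0.0217, 0.2244]
eef_rot: [[-0.003, -0.006, 1.0], [-0.0, 1.0, 0.006], [-1.0, -0.0, -0.003]]
contact_force: [-0.2, 0.4, 0.7]
width: 0.423
[0.591 0.021 0.224]
136 460 234
```

View pics/fin.png

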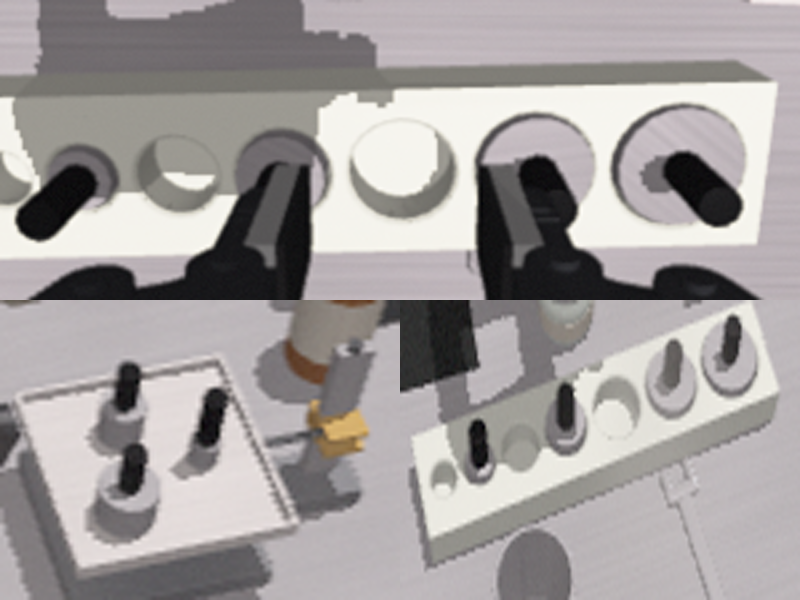

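All four spare weights sit upright and nearly flush in holes 1, 3, 5 and 6. Three weights stand upright on the pan, the pointer enters under the upper prong, and nothing touches the gripper. Handing in.

```bash
python3 -c "
from station import env
print(env.sign_off(), env.state()['clock'])"
```

```text
the job is handed in; nothing more can be done
the job is handed in; nothing more can be done
```

I handed the job in at about 72 s of the 210 s allowed. The load on the pan is w50, w38 and w26, all standing upright. The spare weights w32, w44, w56 and w62 are in holes 1, 3, 5 and 6.

**Last checks:**
- **Pointer:** it enters under the upper prong. Triangulation from the wrist views puts it about 2.5 mm above the fork's middle, within the 6 mm allowed. That estimate is good to about 2 mm, because the scene camera placed the fork several millimetres higher than the wrist views did. I measured this right after adding w26. The final scene picture shows the same thing, but I did not measure again.
- **Weights in the block:** all four look upright and seated nearly flush in the final wrist and scene pictures. I did not measure their depth apart from the tool height when I released them.
- **Bystanders and fork:** I did not touch any of them knowingly. The jar and label roll looked in place in the last top view.

**What went wrong:**
- **w32:** it first jammed on the rim of hole 1, pressing with up to 33 N, and swung in the grip. I set it back on the mat, regrasped it centred and it then went in cleanly.
- **Wrist joint:** the last joint reached its limit of -2.93 rad in two of the viewing poses. The commands stopped there.

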